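Dose the sample mortars

ROBOT

A 6-joint arm with a two-finger parallel gripper is mounted at the origin on the work surface. World frame = base frame: x ahead of the robot, y to its left, z up, the work surface at z = 0. Lengths are in m, angles in degrees, forces in N, time in s.
With the tool pointing down it reaches from about 0.4 to 0.825 m from the base axis. Payload 7 kg.
Tool frame: the origin (TCP) lies between the finger pads; the fingertips stand 17 mm ahead of it and the grasp point (between the pads) lies 2 mm behind it; x points along the fingers, y is the direction in which the jaws open and shut, and the axes are right-handed (so a half turn about x gives the same grasp; the last joint's range is limited). The gripper opens to 88 mm and grips with 3 to 60 N. Pads are 19 mm wide; open, the fingers measure 130 mm over their backs; the gripper's body (78 mm by 193 mm) begins 47 mm behind the grasp point.
Start: joints at [90.877, 20.546, 0.682, 0, -70.136, -16.507], TCP at [0.182, 0.65, 0.244] pointing down, gripper open.
Joint ranges: [-176.03, 176.03], [-82.01, 121.73], [-58.28, 71.71], [-173.87, 95.51], [-174.79, -0.11], [-173.66, 173.66]. Speed limits (degrees/s): [136.94, 136.94, 172.46, 180, 180, 180].

INTERFACE

Orientations are given as [roll, pitch, yaw] about the fixed x, y, z axes, in that order (R = Rz(yaw) Ry(pitch) Rx(roll)).
In Python, from plant import r gives the robot as it stands.
- The arm moves only by the shell command python3 -m jog 'ROWS' [FORCE]. ROWS is a JSON object of lists of equal length, an entry for each row: "fingers": the opening, from 0 (shut) to 1 (fully open); "dp": the shift along the tool's x, y, z in mm, a list of three; "twist": the turn about the tool's x in degrees. In form: {"fingers": [fingers, ...], "dp": [[dx, dy, dz], ...], "twist": [twist, ...]}. A call has exactly 5 rows; each row is the pose to reach, as a shift and turn from the pose measured when the call began, along the tool's axes at that moment; what a row does not reach only later rows make up. A row lasts 1/10 s, in which the tool goes at most 50 mm and 8.59 degrees, less where a joint would pass 70% of its speed; a pose out of reach is approached as far as the arm can. A call with a gripper value outside its range is refused whole. The fingers move at their own pace and stop on an object; FORCE is the grip in N (left out, the last holds). Time passes only in rows, so rows that repeat a pose let the fingers close, or fill a call up. It gives the time, the measured TCP pose, the force and the opening at its end, in the units of the state.
- r.get_state(): the state, without advancing time (a new reading comes with each control period).
- r.capture(name): name is "scene" or "top"; returns a dict with "frame" (400x640x3 uint8, red, green, blue), "intrinsics" (3x3 intrinsics, pixels), "pose" (4x4, takes a point from camera to world coordinates). Camera axes: x right, y down, z forward; pixel columns grow to the right and rows downward; lengths in m; the calibration is good to about 2 mm. A picture is of the moment at which its call begins. There is no depth.
- r.close_job(): hands the job in, once; it reports no verdict.
The state is a dict: "time_s": time; "joints": joint angles; "qd": joint speeds; "joint_torque": joint torques, N m; "tcp_pos": TCP position; "eef_rot": TCP orientation; "contact_force": force on the tool from outside, world axes, zero at the start; "moment": the same for the moment, N m; "gripper_width": finger opening in m.
Only numpy, scipy, OpenCV 4.12 (cv2) and the standard library are available. Lean on these libraries where they do the work, as an engineer would, in place of code of your own. Each camera call takes 0.05 s, during which the arm holds its last target. There are 200 camera calls.

TASK

Taking the porcelain mortars on the wire rack in sample order, from the robot's left to its right, set each one level in the cork ring on the lab jack at the dispenser, let go of it, press the dispenser's plunger down to its stop to give it its buffer, then stand it level and centred in a free cork ring of the metal tray. Dose every mortar that is there, leave them all in the tray with nothing touched, and do not shift the tube rack, the pestle or the beaker.

Things in the scene. Friction and masses are not known exactly. Their poses are not given: they have to be found in the camera images.
- mortar_left: White porcelain mortar standing at the left end (robot's left) of the rack's row at the start (two or three of the three are there; an absent one reads None). Plain bowl about its z axis (up): 64 mm outside diameter, 49 mm high, wall 6 mm; top 18 mm straight outside, below that a half ball of radius 32 mm with a small flat (18 mm across) underneath. Origin: centre of the underside. 0.10 to 0.20 kg
- mortar_middle: White porcelain mortar standing in the middle of the rack's row at the start (two or three of the three are there; an absent one reads None). Plain bowl about its z axis (up): 64 mm outside diameter, 49 mm high, wall 6 mm; top 18 mm straight outside, below that a half ball of radius 32 mm with a small flat (18 mm across) underneath. Origin: centre of the underside. 0.10 to 0.20 kg
- mortar_right: White porcelain mortar standing at the right end (robot's right) of the rack's row at the start (two or three of the three are there; an absent one reads None). Plain bowl about its z axis (up): 64 mm outside diameter, 49 mm high, wall 6 mm; top 18 mm straight outside, below that a half ball of radius 32 mm with a small flat (18 mm across) underneath. Origin: centre of the underside. 0.10 to 0.20 kg
- mortar_left_centre (a point): Point on the axis of mortar_left, 30.7 mm above its origin: the centre of its half-ball bottom. The mortar's mass lies low: on a flat surface it rocks back upright, but in a ring it stays as tilted as it was let go
- mortar_middle_centre (a point): Point on the axis of mortar_middle, 30.7 mm above its origin: the centre of its half-ball bottom. The mortar's mass lies low: on a flat surface it rocks back upright, but in a ring it stays as tilted as it was let go
- mortar_right_centre (a point): Point on the axis of mortar_right, 30.7 mm above its origin: the centre of its half-ball bottom. The mortar's mass lies low: on a flat surface it rocks back upright, but in a ring it stays as tilted as it was let go
- rack: Fixed wire drying rack, 130 x 310 mm, long side along its y, origin on the bench under its centre; its flat floor of wires is 30 mm above the bench, with a rim 10 mm higher all round. The mortars stand on it in a row about 100 mm apart, left one towards its +y, right one towards its -y
- dose_ring (a point): Centre of the top face, 84 mm above the bench, of the cork ring on the fixed lab jack (plate 110 x 110 mm) at the dispenser. Cork ring: 90 mm outside, hole 44 mm, 22 mm high. A mortar seated level in a ring has its half-ball centre 23 mm above the ring's top face, its rim 41.5 mm above it and its origin 7.5 mm below it
- plunger (a joint): Spring plunger of the bottle-top dispenser: 0 up, 0.02 m fully down at its stop; it springs back by itself. About 2.5 N at the top, 7.5 N at the bottom of the stroke
- plunger_top (a point): Top centre of the plunger's round white head (40 mm across, pressed from above): 210 mm above the bench when up, 190 when down, 108 mm aside from the jack ring's centre, over a fixed amber bottle (76 mm across). The thin fixed spout runs at 153 mm height towards the ring and ends 42 mm from its centre, 137 mm high, just outside the rim of a mortar let straight down into the ring
- tray: Fixed shallow metal tray, 325 mm along its x by 112 mm, edge 12 mm high, origin on the bench under its centre, with three cork rings in a row along its x, like the one on the jack (90 mm outside, hole 44 mm)
- tray_ring0 (a point): Centre of the top face, 25 mm above the bench, of the tray's cork ring nearest the robot (rings 100 mm apart)
- tray_ring1 (a point): Centre of the top face, 25 mm above the bench, of the tray's cork ring in the middle (rings 100 mm apart)
- tray_ring2 (a point): Centre of the top face, 25 mm above the bench, of the tray's cork ring farthest from the robot (rings 100 mm apart)
- tube_rack: Bystander: loose blue tube rack, 75 x 200 x 46 mm, origin under its centre
- pestle: Bystander: loose porcelain pestle lying on the bench, 118 mm long along its y, 31 mm thick, origin underneath its middle
- beaker: Bystander: loose clear plastic beaker, 84 mm across, 110 mm high, origin under its centre
Things that resemble listed ones, but are neither listed nor needed, are in the scene too. What is shaped like the part that bears dose_ring but yellow is not meant.

How it is judged:
By the outcome, as a careful person would: the job done as asked, in the order asked, and still so for the second after the job is handed in, with the robot touching nothing.
Of mortar_left, mortar_middle, mortar_right only 2 to 3 are there at a start; the rules pass over those that are not, and their reading is None.
At some moment in a run one of mortar_left, mortar_middle, mortar_right may be knocked a few centimetres aside while the robot is not near it.
Once in a run the grip may slacken for a moment while it holds something.
It also fails if it takes over 210 s, if anything falls off the work surface, if the arm or the gripper's body presses on something with over 40 N, if the wrist force passes 120 N, or if a joint passes its speed limit or range.

## Working session

There is one attempt and no reset: what is moved stays moved. The work goes in short steps, Python scripts to look and compute and a shell command to move; the robot and the scene stay as the last step left them, time stands still between calls to the robot, and variables do not carry over. Pictures are saved under pics/ and viewed, on a budget of 14 in all, crops included, one or two more only if the job needs it, and the job is handed in when it is done.

```bash
ls; mkdir -p pics
python3 - <<'E'
from plant import r
import cv2,json
s=r.get_state(); print({k:s[k] for k in ("time_s","tcp_pos","eef_rot","contact_force","gripper_width")})
for n in ("scene","top"):
    c=r.capture(n); cv2.imwrite(f"pics/{n}0.png",c["frame"][:,:,::-1]); print(n,c["intrinsics"],c["pose"])
E
```

```text
pics
{'time_s': 0.0, 'tcp_pos': array([0.18176037, 0.64957777, 0.24259163]), 'eef_rot': array([  94.78817384,   89.90182386, -100.84877658]), 'contact_force': array([-0.28764512, -0.32256704,  0.12114489]), 'gripper_width': 0.08747011263342663}
scene [[389.80008719   0.         318.55324447]
 [  0.         389.80008719 192.99808081]
 [  0.           0.           1.        ]] [[ 0.67105707  0.57571169 -0.46715999  1.03387916]
 [ 0.74137002 -0.51487805  0.43043129 -0.40421115]
 [ 0.0072739  -0.63518237 -0.77232794  1.07289754]
 [ 0.          0.          0.          1.        ]]
top [[426.86498977   0.         318.79208599]
 [  0.         426.86498977 195.61654728]
 [  0.           0.           1.        ]] [[-0.00204662 -0.99624507  0.08655387  0.35157175]
 [-0.99999187  0.0017383  -0.00363746  0.08743527]
 [ 0.00347334 -0.08656061 -0.99624053  1.3554563 ]
 [ 0.          0.          0.          1.        ]]
```

View pics/scene0.png

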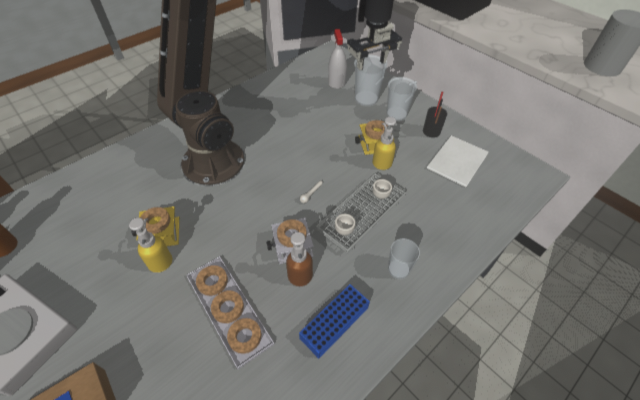

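View pics/top0.png

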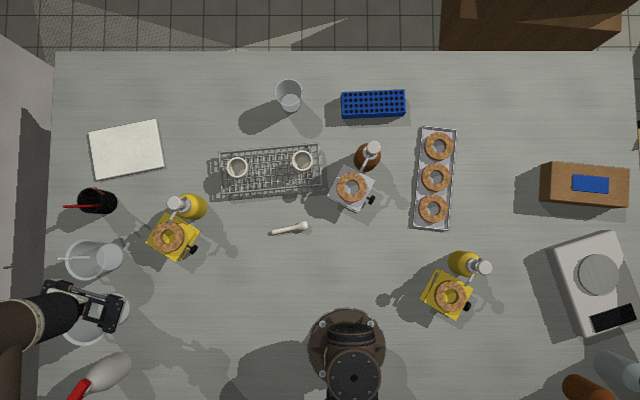

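The top picture shows two mortars on the rack, at (237,168) and (302,160), about 200 mm apart, so the middle one is absent. There are three cork-ring jacks: yellow at (171,238), yellow at (449,296), and grey with an amber bottle at (352,187). The grey one fits the description. The tray rings are at (438,147), (434,178) and (431,209).

```bash
cat > h.py <<'E'
import cv2,numpy as np
from plant import r
def cap(n,save=None):
    c=r.capture(n)
    if save: cv2.imwrite(f"pics/{save}.png",c["frame"][:,:,::-1])
    return c
def ray(c,uv):
    d=c["pose"][:3,:3]@np.linalg.solve(c["intrinsics"],[uv[0],uv[1],1.]); return c["pose"][:3,3],d/np.linalg.norm(d)
def plane(c,uv,z):
    o,d=ray(c,uv); return o+d*(z-o[2])/d[2]
def tri(c1,u1,c2,u2):
    a,d=ray(c1,u1); b,e=ray(c2,u2)
    s,t=np.linalg.lstsq(np.c_[d,-e],b-a,rcond=None)[0]; p,q=a+s*d,b+t*e
    return (p+q)/2,np.linalg.norm(p-q)
def blobs(c,kind,amin=40):
    h=cv2.cvtColor(c["frame"],cv2.COLOR_RGB2HSV); H,S,V=cv2.split(h)
    if kind=="cork": m=(H>8)&(H<20)&(S>80)&(V>110)
    if kind=="white": m=(S<40)&(V>190)
    m=cv2.morphologyEx(m.astype(np.uint8),cv2.MORPH_CLOSE,np.ones((3,3)))
    out=[]
    for k in cv2.findContours(m,cv2.RETR_EXTERNAL,cv2.CHAIN_APPROX_NONE)[0]:
        if cv2.contourArea(k)>amin:
            e=cv2.fitEllipse(cv2.convexHull(k)) if len(cv2.convexHull(k))>5 else None
            out.append((np.array(e[0]) if e else None, None if e is None else np.round(e[1],1),cv2.boundingRect(k)))
    return out
def go(target,yaw=None):
    """remaining shift in tool axes mm (x down), and twist deg to bring jaw axis to yaw (mod 180)"""
    from scipy.spatial.transform import Rotation as R
    s=r.get_state(); M=R.from_euler("xyz",s["eef_rot"],degrees=True).as_matrix()
    j=np.degrees(np.arctan2(M[1,1],M[0,1]))
    print("t",round(s["time_s"],2),"tcp",np.round(s["tcp_pos"],4),"jaw",round(j,1),"q",np.round(s["joints"],0),"tilt",np.round(M[:2,0]*57.3,2),"F",np.round(s["contact_force"],1),"w",round(s["gripper_width"],4))
    if target is not None: print(" dp",np.round(M.T@(np.array(target)-s["tcp_pos"])*1000,1))
    if yaw is not None: print(" twist",round((-(yaw-j)+90)%180-90,1))
E
python3 - <<'E'
from h import *
a=cap("top");b=cap("scene")
for c,n in((a,"top"),(b,"scene")):
    for k in("cork","white"):
        for e in blobs(c,k): print(n,k,e)
go(None)
f=lambda c,x0,y0,w,h,s:cv2.resize(c["frame"][y0:y0+h,x0:x0+w],None,fx=s,fy=s,interpolation=cv2.INTER_CUBIC)
x=np.vstack([f(a,205,120,266,100,3),f(b,180,170,266,100,3)])
cv2.imwrite("pics/crop1.png",x[:,:,::-1])
E
```

```text
top cork (array([450.38684082, 295.89328003]), array([29.4, 30.6]), (436, 281, 30, 31))
top cork (array([167.57575989, 236.28384399]), array([29.2, 31.2]), (153, 222, 31, 30))
top cork (array([433.15481567, 208.03826904]), array([27.5, 28.7]), (419, 194, 29, 29))
top cork (array([351.37530518, 186.6660614 ]), array([28.8, 29.4]), (337, 172, 29, 30))
top cork (array([435.99319458, 176.56614685]), array([27.1, 28.3]), (422, 163, 29, 28))
top cork (array([591.01812744, 183.83750916]), array([ 49.4, 104.8]), (550, 161, 80, 46))
top cork (array([438.95861816, 145.46736145]), array([26.8, 28.1]), (425, 132, 28, 28))
top cork (array([605.23907471,  25.30753899]), array([10.7, 21.9]), (593, 19, 21, 11))
top white (array([236.65026855, 166.63923645]), array([19.5, 20.1]), (227, 157, 20, 20))
top white (array([301.76409912, 159.92802429]), array([19.5, 19.7]), (292, 151, 20, 19))
top white (array([126.33013916, 149.27029419]), array([76.9, 83.1]), (89, 119, 75, 60))
scene cork (array([ 93.00489044, 360.7678833 ]), array([10.9, 14.1]), (32, 363, 73, 37))
scene cork (array([228.00784302, 309.05715942]), array([42.3, 99.5]), (196, 266, 65, 87))
scene cork (array([297.37438965, 263.7147522 ]), array([12.6, 18.6]), (288, 259, 20, 12))
scene cork (array([291.18029785, 232.70352173]), array([26.7, 28.6]), (277, 220, 29, 27))
scene cork (array([154.2237854, 219.78862  ]), array([24.9, 29.7]), (140, 208, 28, 26))
scene cork (array([374.7177124 , 128.87947083]), array([18.6, 19.8]), (366, 121, 18, 18))
scene white (array([458.20602417, 161.31620789]), array([44.4, 63.5]), (428, 137, 59, 49))
t 0.2 tcp [0.1818 0.6498 0.243 ] jaw -105.6 q [ 91.  21.   1.  -0. -70. -17.] tilt [-0.01 -0.06] F [-0.1 -0.4  0.9] w 0.0874
```

View pics/crop1.png

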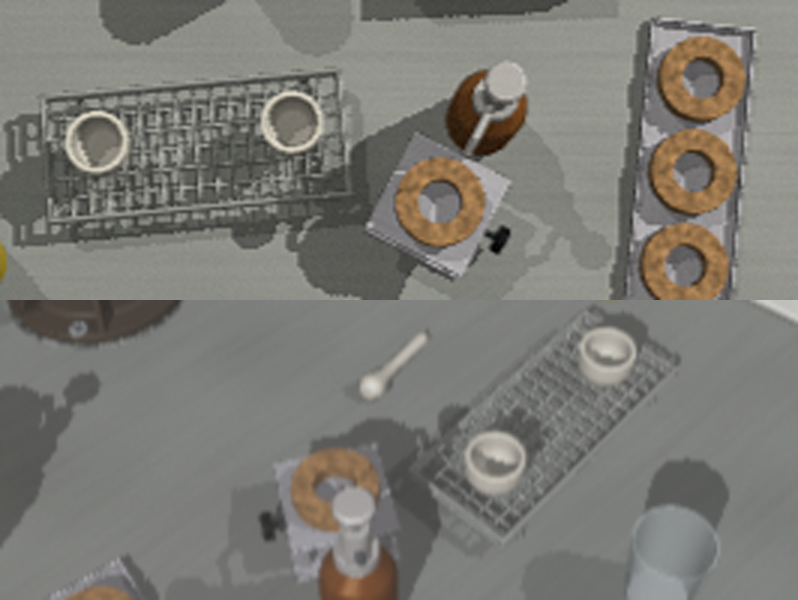

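The crop confirms the grey jack with the amber bottle, its head at top (374,147). It also shows two upright mortars in the rack and three free cork rings in the tray.

Run:
```python
from h import *
a=cap("top");b=cap("scene")
P=lambda n,u,v,z: print(n,*[np.round(x,4) for x in tri(a,u,b,v)],"plane",plane(a,u,z).round(4),plane(b,v,z).round(4))
P("mL rim",(236.7,166.7),(382.7,186.7),.079)
P("mR rim",(301.8,159.9),(345.3,222),.079)
P("dose",(351.4,186.6),(291.7,233),.084)
P("head",(374.0,147.3),(297.3,237.5),.21)
for n,u,v in (("r0",(433.2,208.0),(211,280)),("r1",(436,176.6),(227,307)),("r2",(438.9,145.5),(244,336))): P(n,u,v,.025)
for n,u in (("rackL",(220,170)),("rackR",(320,164)),("beaker",(288,95)),("tubeR",(373,103))): print(n,plane(a,u,.04).round(3))
```

```text
mL rim [0.5521 0.3323 0.0725] 0.0018 plane [0.5505 0.3303 0.079 ] [0.5557 0.3283 0.079 ]
mR rim [0.5723 0.1348 0.0747] 0.002 plane [0.5709 0.1339 0.079 ] [0.5749 0.1333 0.079 ]
dose [ 0.4908 -0.0151  0.0722] 0.002 plane [ 0.489 -0.015  0.084] [ 0.4978 -0.0189  0.084 ]
head [ 0.5843 -0.0663  0.2073] 0.0033 plane [ 0.5828 -0.0673  0.21  ] [ 0.5867 -0.0661  0.21  ]
r0 [ 0.4286 -0.2767  0.0152] 0.0015 plane [ 0.4277 -0.2747  0.025 ] [ 0.4347 -0.2773  0.025 ]
r1 [ 0.5288 -0.2884  0.0124] 0.0025 plane [ 0.5265 -0.286   0.025 ] [ 0.5356 -0.2888  0.025 ]
r2 [ 0.6287 -0.3002  0.0132] 0.0023 plane [ 0.6257 -0.2978  0.025 ] [ 0.6339 -0.3004  0.025 ]
rackL [0.546 0.389 0.04 ]
rackR [0.565 0.079 0.04 ]
beaker [0.785 0.179 0.04 ]
tubeR [ 0.759 -0.089  0.04 ]
```

Run:
```python
from h import *
go([.552,.331,.265],-95)
a=cap("top");print(plane(a,(178,204),.21), plane(a,(465,262),.21))
```

```text
t 0.3 tcp [0.1818 0.6499 0.2432] jaw -105.6 q [ 91.  21.   1.  -0. -70. -17.] tilt [-0.01 -0.03] F [ 0.3  0.3 -0.2] w 0.0877
 dp [ -21.6  207.3 -442.4]
 twist -10.6
[0.42914773 0.46145027 0.21      ] [ 0.27311478 -0.30541108  0.21      ]
```

```bash
python3 -m jog '{"fingers":[1,1,1,1,1],"dp":[[-22,20,-40],[-22,40,-85],[-22,60,-130],[-22,80,-175],[-22,100,-220]],"twist":[0,0,0,-5,-10]}' 10
python3 - <<'E'
from h import *
go([.552,.331,.265],-95)
E
```

```text
time_s: 0.85
tcp_pos: [0.3679, 0.493, 0.2657]
eef_rot: [-124.8, 90.0, 49.8]
contact_force: [0.8, 1.0, -0.1]
gripper_width: 0.0877
t 0.85 tcp [0.3679 0.493  0.2657] jaw -95.4 q [ 71.  14.  -5.   0. -70.  13.] tilt [0.01 0.01] F [ 0.8  1.  -0.1] w 0.0877
 dp [   0.7  143.9 -198.6]
 twist -0.4
```

```bash
python3 -m jog '{"fingers":[1,1,1,1,1],"dp":[[0,29,-40],[0,58,-80],[0,87,-120],[0,116,-160],[0,144,-199]],"twist":[0,0,0,0,0]}'; python3 -m jog '{"fingers":[1,1,1,1,1],"dp":[[40,0,0],[80,0,0],[110,0,0],[130,0,0],[130,0,0]],"twist":[0,0,0,0,0]}'
python3 - <<'E'
from h import *
go([.552,.331,.073],-95)
b=cap("scene","s2")
a=cap("top","t2")
f=lambda c,x0,y0,w,h,s:cv2.resize(c["frame"][y0:y0+h,x0:x0+w],None,fx=s,fy=s,interpolation=cv2.INTER_CUBIC)
cv2.imwrite("pics/c2.png",np.hstack([f(b,320,120,130,150,3),f(a,175,90,130,150,3)])[:,:,::-1])
E
```

```text
time_s: 1.35
tcp_pos: [0.5538, 0.3292, 0.266]
eef_rot: [-129.5, 90.0, 45.1]
contact_force: [1.0, 1.5, 0.0]
gripper_width: 0.0877
time_s: 1.85
tcp_pos: [0.5524, 0.3278, 0.1326]
eef_rot: [46.3, 89.7, -139.1]
contact_force: [0.4, -1.0, 0.6]
gripper_width: 0.0874
t 1.85 tcp [0.5524 0.3278 0.1326] jaw -95.4 q [ 48.  23. -12.  -0. -56.  37.] tilt [-0.23 -0.2 ] F [ 0.4 -1.   0.6] w 0.0874
 dp [59.6 -3.3  0.4]
 twist -0.4
```

View pics/c2.png

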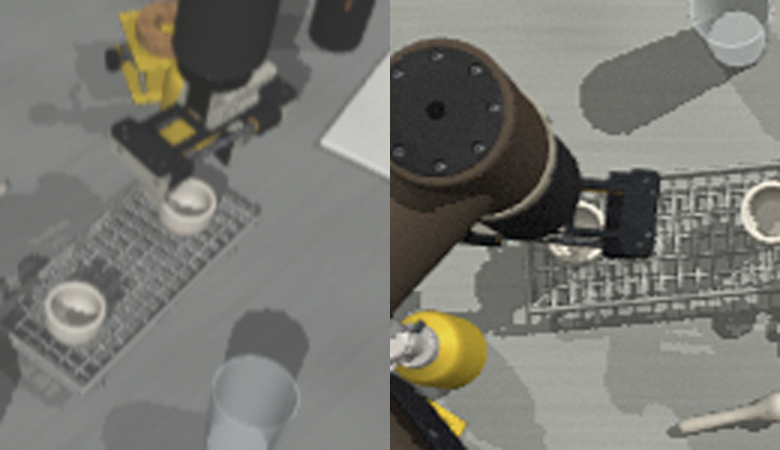

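The mortar at crop (188,207) sits between the open fingers in both views, and nothing else is near it. I'll descend and close.

```bash
python3 -m jog '{"fingers":[1,1,1,1,1],"dp":[[20,-3,0],[40,-3,0],[55,-3,0],[63,-3,0],[64,-3,0]],"twist":[0,0,0,0,0]}' 20;python3 -m jog '{"fingers":[0.6,0.4,0.4,0.4,0.4],"dp":[[0,0,0],[0,0,0],[0,0,0],[0,0,0],[0,0,0]],"twist":[0,0,0,0,0]}' 20
python3 - <<'E'
from h import *
go([.552,.331,.20],-119)
E
```

```text
time_s: 2.45
tcp_pos: [0.5547, 0.3327, 0.0729]
eef_rot: [-155.9, 89.9, 18.7]
contact_force: [0.1, 0.3, 0.1]
gripper_width: 0.0879
time_s: 2.95
tcp_pos: [0.555, 0.3327, 0.0737]
eef_rot: [-155.4, 89.9, 19.2]
contact_force: [-0.9, -1.6, 5.9]
gripper_width: 0.0641
t 2.95 tcp [0.555  0.3327 0.0737] jaw -95.4 q [ 48.  26. -15.   0. -49.  36.] tilt [0.11 0.04] F [-0.9 -1.6  5.9] w 0.0641
 dp [-126.3    1.9    2.6]
 twist 23.6
```

```bash
python3 -m jog '{"fingers":[0.4,0.4,0.4,0.4,0.4],"dp":[[-10,0,0],[-30,0,0],[-60,0,0],[-90,0,0],[-110,0,0]],"twist":[0,0,0,0,0]}' 20;python3 -m jog '{"fingers":[0.4,0.4,0.4,0.4,0.4],"dp":[[-10,0,0],[-20,0,0],[-20,0,0],[-20,0,0],[-20,0,0]],"twist":[0,0,0,0,0]}' 20
python3 - <<'E'
from h import *
go([.49,-.016,.20],-119)
b=cap("scene","s3")
f=lambda c,x0,y0,w,h,s:cv2.resize(c["frame"][y0:y0+h,x0:x0+w],None,fx=s,fy=s,interpolation=cv2.INTER_CUBIC)
cv2.imwrite("pics/c3.png",f(b,330,90,120,120,4)[:,:,::-1])
E
```

```text
time_s: 3.45
tcp_pos: [0.5552, 0.3331, 0.1865]
eef_rot: [-142.9, 89.8, 31.7]
contact_force: [1.1, 1.1, -0.8]
gripper_width: 0.0639
time_s: 3.95
tcp_pos: [0.5546, 0.3327, 0.2051]
eef_rot: [-150.6, 89.9, 24.0]
contact_force: [-0.0, -0.4, -1.4]
gripper_width: 0.0639
t 3.95 tcp [0.5546 0.3327 0.2051] jaw -95.4 q [ 48.  19.  -6.   0. -64.  36.] tilt [0.11 0.05] F [-0.  -0.4 -1.4] w 0.0639
 dp [  4.7 353.2  31.8]
 twist 23.6
```

View pics/c3.png

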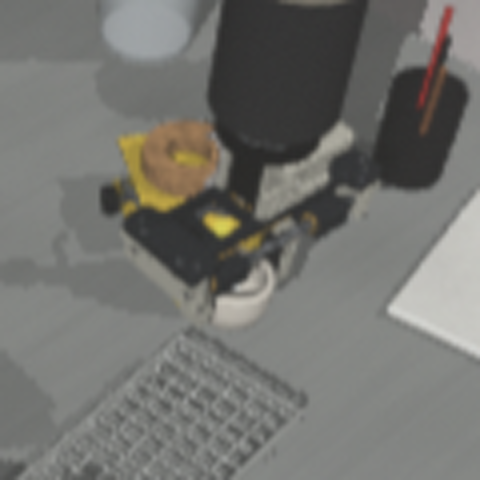

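The mortar is held level and clear of the rack (crop 243,300). I'll carry it to above the dose ring.

```bash
python3 -m jog '{"fingers":[0.4,0.4,0.4,0.4,0.4],"dp":[[-15,30,3],[-20,70,6],[-20,110,9],[-20,150,12],[-20,180,15]],"twist":[4,9,14,19,23.6]}' 20
python3 - <<'E'
from h import *
go([.4935,-.014,.225],-119)
E
```

```text
time_s: 4.5
tcp_pos: [0.522, 0.1527, 0.2244]
eef_rot: [-140.2, 89.9, 10.6]
contact_force: [0.5, -0.6, -0.9]
gripper_width: 0.0643
t 4.5 tcp [0.522  0.1527 0.2244] jaw -119.2 q [ 37.   9. -18.   0. -63.  24.] tilt [0.06 0.01] F [ 0.5 -0.6 -0.9] w 0.0643
 dp [ -0.7 159.4 -56.4]
 twist -0.2
```

```bash
python3 -m jog '{"fingers":[0.4,0.4,0.4,0.4,0.4],"dp":[[0,40,-14],[0,80,-28],[0,120,-42],[0,150,-53],[0,159,-56]],"twist":[0,0,0,0,0]}' 20;  python3 -m jog '{"fingers":[0.4,0.4,0.4,0.4,0.4],"dp":[[0,0,0],[0,0,0],[0,0,0],[0,0,0],[0,0,0]],"twist":[0,0,0,0,0]}' 20
python3 - <<'E'
from h import *
go([.4935,-.014,.225],-119)
b=cap("scene","s4"); a=cap("top","t4")
f=lambda c,x0,y0,w,h,s:cv2.resize(c["frame"][y0:y0+h,x0:x0+w],None,fx=s,fy=s,interpolation=cv2.INTER_CUBIC)
cv2.imwrite("pics/c4.png",np.hstack([f(b,235,160,100,130,4),f(a,300,120,100,130,4)])[:,:,::-1])
E
```

```text
time_s: 5.0
tcp_pos: [0.4921, -0.0159, 0.2238]
eef_rot: [77.4, 90.0, -131.9]
contact_force: [0.3, 0.5, -1.2]
gripper_width: 0.0641
time_s: 5.5
tcp_pos: [0.4923, -0.0152, 0.2237]
eef_rot: [65.0, 90.0, -144.3]
contact_force: [-0.9, 0.3, -2.1]
gripper_width: 0.0639
t 5.5 tcp [ 0.4923 -0.0152  0.2237] jaw -119.3 q [ 21.   4. -23.   0. -63.  40.] tilt [-0.02 -0.02] F [-0.9  0.3 -2.1] w 0.0639
 dp [-1.3 -1.6 -0.5]
 twist -0.3
```

View pics/c4.png

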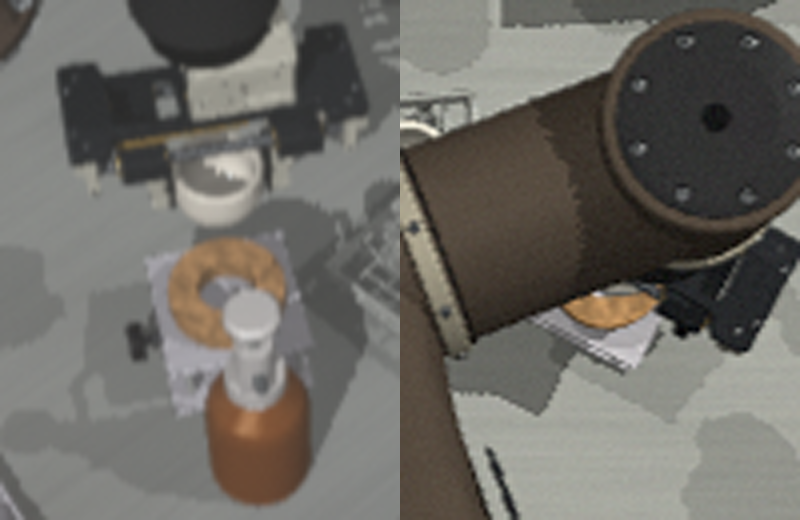

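```bash
cat >> h.py <<'E'
def proj(c,p):
    q=np.linalg.inv(c["pose"])@np.r_[p,1]; u=c["intrinsics"]@q[:3]; return (u[:2]/u[2]).round(2)
def bowl(cx,cy,z0):
    """outline points of a level mortar whose underside centre is cx,cy,z0"""
    t=np.linspace(0,2*np.pi,73); P=[]
    for h in np.r_[np.linspace(0,30.7,12),40,49]/1000:
        R=.032 if h>.0307 else np.sqrt(max(.032**2-(.0307-h)**2,0))
        P+= [[cx+R*np.cos(a),cy+R*np.sin(a),z0+h] for a in t]
    return np.array(P)
E
python3 - <<'E'
from h import *
b=cap("scene")
s=r.get_state()["tcp_pos"]
q=np.array([proj(b,p) for p in bowl(s[0],s[1],s[2]-.0437)])
print("pred bbox",q.min(0),q.max(0), "rimc",proj(b,s+[0,0,.0053]))
g=b["frame"][195:222,270:312].astype(int)
m=(g.min(2)>130)&(g.max(2)-g.min(2)<45)
n,l,st,ce=cv2.connectedComponentsWithStats(m.astype(np.uint8))
print(st[1:],ce[1:])
# ring hull in scene
print([e for e in blobs(b,"cork") if 270<e[0][0]<310])
for p in ([.4935,-.0126,.084],[.489,-.015,.084]): print("ring pred",proj(b,p))
for c in range(278,302,3): print(c,b["frame"][200:222,c].mean(1).astype(int))
E
```

```text
pred bbox [277.26 192.75] [300.75 217.28] rimc [288.92 201.73]
[[  0   2  30  25 377]
 [ 33   5   9   9  65]
 [ 34  23   1   2   2]] [[14.10344828 15.        ]
 [37.41538462  9.29230769]
 [34.         23.5       ]]
[(array([297.26599121, 263.3631897 ]), array([16.6, 21.4]), (287, 257, 22, 16)), (array([291.17660522, 232.67782593]), array([26.8, 28.9]), (277, 220, 29, 27))]
ring pred [292.4  230.96]
ring pred [290.85 230.49]
278 [ 86 101 104 105 110 107  93  85  84  86  85  92 118 135 136 136 134 134
 131 132 134 135]
281 [ 89  93  96  97 102 117 144 175 185 179 176 173 166 150 135 133 131 132
 135 135 135 135]
284 [102 107 108 110 111 112 112 121 165 197 193 184 182 179 169 147 120 102
 101 100 100 115]
287 [180 161 127 118 117 115 111 111 125 172 195 188 183 181 177 163 133 103
  96  98 107 115]
290 [201 205 180 139 119 113 111 112 124 171 194 185 180 177 173 159 129 101
  96 105 111 112]
293 [199 207 212 210 175 122 112 122 163 194 187 173 167 165 155 131 105  95
  96 105 118 126]
296 [172 178 185 189 184 157 149 167 168 158 152 148 142 126 107  97  95  96
  97 114 126 121]
299 [163 164 162 160 155 139 118 105 108 115 117 109  97  95  94  95  94  95
 101 111 115 120]
```

Run:
```python
from h import *
b=cap("scene"); a=cap("top")
t=np.linspace(0,2*np.pi,73)
def ring(c,p,z=.084,h=.022,R=.045): return np.array([proj(c,[p[0]+R*np.cos(k),p[1]+R*np.sin(k),zz]) for zz in(z,z-h) for k in t])
for p in ([.4923,-.0152],[.4923+.005,-.0152],[.4923,-.0152+.005]):
    q=ring(b,p); h=ring(b,p,h=0,R=.022); print(p,"outer",q.min(0),q.max(0),"hole",h.min(0),h.max(0))
e=[e for e in blobs(b,"cork") if 270<e[0][0]<310]; print(e)
print(b["frame"][215:245,284].astype(int)[:,[0,2]].T); print(b["frame"][228,272:312].astype(int)[:,[0,2]].T)
print(b["frame"][215:240,291].astype(int)[:,[0,2]].T)
```

```text
[0.4923, -0.0152] outer [276.64 219.13] [306.42 247.77] hole [284.23 225.23] [298.74 237.31]
[0.4973, -0.0152] outer [277.66 220.11] [307.49 248.83] hole [285.27 226.23] [299.8  238.36]
[0.4923, -0.0102] outer [277.94 218.26] [307.65 246.81] hole [285.51 224.33] [299.99 236.37]
[(array([297.23342896, 263.31130981]), array([16.7, 21.2]), (287, 257, 22, 16)), (array([291.2460022 , 232.67041016]), array([26.7, 28.8]), (277, 220, 29, 27))]
[[151 122 103 100 101 107 138 158 161 161 154 146 147 151 147 130 112 118
  133 144 158 170 170 159 146 145 156 157 146 138]
 [142 118 101  99  99  92  92  93  93  92  88  85  85  87  85  77  69  74
   83  88  92  97  96  92  85  85  90  90  85  85]]
[[160 155 146 143 143 140 154 150 147 154 160 161 151 122 108 112 123 133
  144 144 139 136 135 137 136 131 150 161 144 136 141 145 143 136 120 113
   94  82  79  80]
 [163 159 150 146 144 121  96  87  86  89  92  92  87  73  67  69  76  86
   97 101  94  91  85  83  81  77  86  91  84  81  81  84  84  89 113 115
   94  81  78  78]]
[[158 126  98  99 122 142 148 149 145 145 141 135 139 144 147 155 157 141
  121 119 133 153 162 166 169]
 [146 118  95  93  88  84  85  86  84  84  82  79  83 101 133 157 161 143
  123 119 132 150 156 160 162]]
```

```bash
python3 -m jog '{"fingers":[0.4,0.4,0.4,0.4,0.4],"dp":[[20,0,-1.5],[45,0,-1.5],[70,0,-1.5],[88,0,-1.5],[92,0,-1.5]],"twist":[0,0,0,0,0]}' 20;  python3 -m jog '{"fingers":[0.4,0.4,0.4,0.4,0.4],"dp":[[0,0,0],[0,0,0],[0,0,0],[0,0,0],[0,0,0]],"twist":[0,0,0,0,0]}' 20
python3 - <<'E'
from h import *
go([.4935,-.0155,.120],-119)
b=cap("scene","s5")
f=lambda c,x0,y0,w,h,s:cv2.resize(c["frame"][y0:y0+h,x0:x0+w],None,fx=s,fy=s,interpolation=cv2.INTER_CUBIC)
cv2.imwrite("pics/c5.png",f(b,255,190,80,70,8)[:,:,::-1])
E
```

```text
time_s: 6.25
tcp_pos: [0.4921, -0.0168, 0.1299]
eef_rot: [46.8, 89.8, -162.5]
contact_force: [-0.7, 0.9, -0.9]
gripper_width: 0.0643
time_s: 6.75
tcp_pos: [0.4925, -0.0168, 0.1305]
eef_rot: [46.6, 89.8, -162.7]
contact_force: [0.3, 0.5, -2.6]
gripper_width: 0.0637
t 6.75 tcp [ 0.4925 -0.0168  0.1305] jaw -119.3 q [ 21.  10. -31.  -0. -50.  40.] tilt [-0.15 -0.05] F [ 0.3  0.5 -2.6] w 0.0637
 dp [10.5 -1.6 -0.3]
 twist -0.3
```

View pics/c5.png

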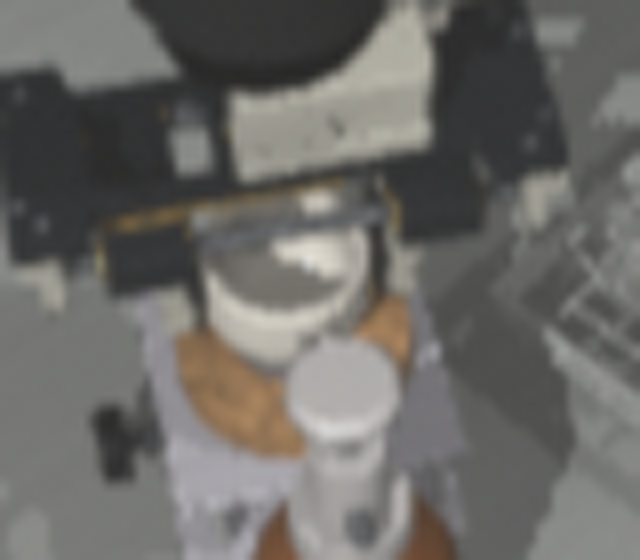

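The mortar is centred over the ring at crop (285,280), about 10 mm above its seat, with the head and spout clear of the body.

```bash
python3 -m jog '{"fingers":[0.4,0.4,0.4,0.4,0.4],"dp":[[2,-1.5,0],[4,-1.5,0],[6,-1.5,0],[7,-1.5,0],[7,-1.5,0]],"twist":[0,0,0,0,0]}' 20;  python3 -m jog '{"fingers":[0.4,0.4,0.4,0.4,0.4],"dp":[[1,0,0],[2,0,0],[3,0,0],[3,0,0],[3,0,0]],"twist":[0,0,0,0,0]}' 20
python3 - <<'E'
from h import *
go([.4935,-.0155,.120],-119)
E
```

```text
time_s: 7.3
tcp_pos: [0.4929, -0.0155, 0.123]
eef_rot: [46.8, 89.8, -162.5]
contact_force: [0.3, -0.6, -2.0]
gripper_width: 0.0642
time_s: 7.8
tcp_pos: [0.493, -0.0155, 0.1201]
eef_rot: [47.9, 89.8, -161.4]
contact_force: [-0.1, 0.1, -1.0]
gripper_width: 0.065
t 7.8 tcp [ 0.493  -0.0155  0.1201] jaw -119.3 q [ 21.  11. -31.  -0. -48.  40.] tilt [-0.19 -0.06] F [-0.1  0.1 -1. ] w 0.065
 dp [ 0.1 -0.3 -0.4]
 twist -0.3
```

```bash
python3 -m jog '{"fingers":[0.4,0.4,0.4,0.4,0.4],"dp":[[0.5,0,0],[1,0,0],[1.5,0,0],[1.5,0,0],[1.5,0,0]],"twist":[0,0,0,0,0]}' 20; python3 -m jog '{"fingers":[0.4,0.4,0.4,0.4,0.4],"dp":[[0.5,0,0],[1,0,0],[1.5,0,0],[1.5,0,0],[1.5,0,0]],"twist":[0,0,0,0,0]}' 20
python3 - <<'E'
from h import *
go([.4935,-.0155,.120],-119)
E
```

```text
time_s: 8.3
tcp_pos: [0.4934, -0.0157, 0.1195]
eef_rot: [61.6, 89.8, -147.7]
contact_force: [-1.5, -1.5, 8.1]
gripper_width: 0.0641
time_s: 8.8
tcp_pos: [0.4936, -0.0158, 0.1194]
eef_rot: [78.3, 89.9, -131.0]
contact_force: [-4.2, -0.0, 14.0]
gripper_width: 0.0637
t 8.8 tcp [ 0.4936 -0.0158  0.1194] jaw -119.3 q [ 21.  11. -31.   0. -48.  40.] tilt [-0.08 -0.09] F [-4.2 -0.  14. ] w 0.0637
 dp [-0.6 -0.2  0.2]
 twist -0.3
```

```bash
python3 -m jog '{"fingers":[0.4,0.4,0.4,0.4,0.4],"dp":[[-0.5,0,0.5],[-1,0,1],[-1,0,1],[-1,0,1],[-1,0,1]],"twist":[0,0,0,0,0]}' 20
python3 - <<'E'
from h import *
go([.4935,-.0155,.120],-119)
E
```

```text
time_s: 9.3
tcp_pos: [0.4928, -0.0153, 0.1203]
eef_rot: [78.5, 89.9, -130.8]
contact_force: [-0.2, 0.0, -0.2]
gripper_width: 0.0643
t 9.3 tcp [ 0.4928 -0.0153  0.1203] jaw -119.3 q [ 21.  10. -31.   0. -48.  40.] tilt [-0.08 -0.1 ] F [-0.2  0.  -0.2] w 0.0643
 dp [ 0.3 -0.2 -0.7]
 twist -0.3
```

```bash
python3 -m jog '{"fingers":[0.8,0.85,1,1,1],"dp":[[0.3,0,0],[0.3,0,0],[0.3,0,0],[0.3,0,0],[0.3,0,0]],"twist":[0,0,0,0,0]}' 20; python3 -m jog '{"fingers":[1,1,1,1,1],"dp":[[-10,0,0],[-30,0,0],[-70,0,0],[-110,0,0],[-130,0,0]],"twist":[0,0,0,0,0]}' 20
python3 - <<'E'
from h import *
go([.5835,-.0670,.245],-119)
b=cap("scene","s6")
f=lambda c,x0,y0,w,h,s:cv2.resize(c["frame"][y0:y0+h,x0:x0+w],None,fx=s,fy=s,interpolation=cv2.INTER_CUBIC)
cv2.imwrite("pics/c6.png",f(b,255,190,80,70,8)[:,:,::-1])
E
```

```text
time_s: 9.8
tcp_pos: [0.4928, -0.0153, 0.12]
eef_rot: [78.7, 89.9, -130.5]
contact_force: [-0.6, 1.0, -0.1]
gripper_width: 0.0866
time_s: 10.3
tcp_pos: [0.4942, -0.015, 0.2545]
eef_rot: [-163.7, 89.8, -13.0]
contact_force: [-0.3, -0.4, 0.7]
gripper_width: 0.0874
t 10.3 tcp [ 0.4942 -0.015   0.2545] jaw -119.2 q [ 21.   3. -21.   0. -66.  40.] tilt [ 0.21 -0.05] F [-0.3 -0.4  0.7] w 0.0874
 dp [   9.9    1.8 -103.3]
 twist -0.2
```

View pics/c6.png

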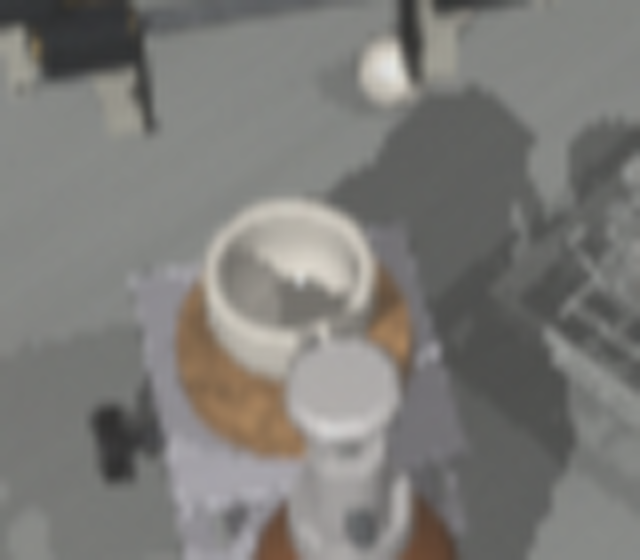

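The mortar sits level in the ring at crop (290,280), and the gripper is clear of it. Next I press the plunger with the fingers closed.

```bash
python3 -m jog '{"fingers":[0.5,0,0,0,0],"dp":[[0,0,-20],[0,1,-50],[0,1,-80],[0,1,-103],[0,1,-103]],"twist":[0,0,0,0,0]}' 20; python3 -m jog '{"fingers":[0,0,0,0,0],"dp":[[4,0,0],[8,0,0],[12,0,0],[15,0,0],[18,0,0]],"twist":[0,0,0,0,0]}' 20
python3 - <<'E'
from h import *
go([.584,-.0665,.207],-119)
E
```

```text
time_s: 10.85
tcp_pos: [0.5863, -0.0673, 0.2569]
eef_rot: [-160.7, 89.6, -10.0]
contact_force: [0.1, -0.1, -0.7]
gripper_width: 0.0531
time_s: 11.35
tcp_pos: [0.5861, -0.067, 0.2389]
eef_rot: [-159.6, 89.6, -8.9]
contact_force: [-0.7, -0.6, 0.1]
gripper_width: 0.0131
t 11.35 tcp [ 0.5861 -0.067   0.2389] jaw -119.3 q [ 13.  13. -11.   0. -66.  48.] tilt [ 0.37 -0.06] F [-0.7 -0.6  0.1] w 0.0131
 dp [31.8  0.6  2.3]
 twist -0.3
```

```bash
python3 -m jog '{"fingers":[0,0,0,0,0],"dp":[[4,0,2],[8,0,2],[12,0,2],[16,0,2],[20,0,2]],"twist":[0,0,0,0,0]}' 20; python3 -m jog '{"fingers":[0,0,0,0,0],"dp":[[3,0,0],[6,0,0],[9,0,0],[11,0,0],[11,0,0]],"twist":[0,0,0,0,0]}' 20
```

```text
time_s: 11.85
tcp_pos: [0.5844, -0.066, 0.2188]
eef_rot: [-159.1, 89.6, -8.3]
contact_force: [-3.6, 1.3, 4.9]
gripper_width: 0.0002
time_s: 12.35
tcp_pos: [0.5843, -0.066, 0.208]
eef_rot: [-159.8, 89.6, -9.0]
contact_force: [-3.3, 2.4, 6.2]
gripper_width: 0.0003
```

```bash
python3 -m jog '{"fingers":[0,0,0,0,0],"dp":[[0.5,0,0],[1,0,0],[1.5,0,0],[2,0,0],[2,0,0]],"twist":[0,0,0,0,0]}' 20; python3 -m jog '{"fingers":[0,0,0,0,0],"dp":[[0.5,0,0],[1,0,0],[1.5,0,0],[1.5,0,0],[1.5,0,0]],"twist":[0,0,0,0,0]}' 20
```

```text
time_s: 12.85
tcp_pos: [0.5844, -0.066, 0.2073]
eef_rot: [-159.8, 89.6, -9.1]
contact_force: [-6.1, 2.2, 12.9]
gripper_width: 0.0007
time_s: 13.35
tcp_pos: [0.5844, -0.066, 0.2072]
eef_rot: [-160.0, 89.5, -9.2]
contact_force: [-6.9, 2.6, 14.1]
gripper_width: 0.0002
```

```bash
python3 -m jog '{"fingers":[0,0,0,0,0],"dp":[[-10,0,0],[-25,0,0],[-40,0,0],[-52,0,0],[-52,0,0]],"twist":[0,0,0,0,0]}' 20; python3 -m jog '{"fingers":[1,1,1,1,1],"dp":[[0,0,20],[0,0,50],[0,0,80],[0,0,104],[0,0,104]],"twist":[0,0,0,0,0]}' 20
python3 - <<'E'
from h import *
go([.4928,-.0153,.118],-119)
b=cap("scene","s7"); a=cap("top")
i=b["frame"][190:260,255:335]; print("moved px since s6:", (np.abs(i.astype(int)-cv2.imread("pics/s6.png")[190:260,255:335,::-1].astype(int)).max(2)>40)[20:].sum())
t=np.linspace(0,2*np.pi,73)
for c in (b,):
    m=((c["frame"].min(2)>150)&(np.ptp(c["frame"],axis=2)<40)).astype(np.uint8)
    n,l,st,ce=cv2.connectedComponentsWithStats(m)
    for k in range(1,n):
        if 270<ce[k][0]<310 and 205<ce[k][1]<250: print(st[k],ce[k])
p=np.array([.4908,-.0145]); q=np.array([proj(b,[p[0]+.032*np.cos(k),p[1]+.032*np.sin(k),.1255]) for k in t]); print(q.min(0),q.max(0))
E
```

```text
time_s: 13.85
tcp_pos: [0.5849, -0.066, 0.2608]
eef_rot: [-156.8, 89.4, -6.0]
contact_force: [0.7, -1.0, -0.7]
gripper_width: 0.0007
time_s: 14.35
tcp_pos: [0.4918, -0.0145, 0.2592]
eef_rot: [-153.5, 89.4, -2.6]
contact_force: [0.7, 0.2, 0.5]
gripper_width: 0.035
t 14.35 tcp [ 0.4918 -0.0145  0.2592] jaw -119.1 q [ 21.   2. -21.   0. -67.  39.] tilt [ 0.61 -0.03] F [0.7 0.2 0.5] w 0.035
 dp [1.412e+02 8.000e-01 1.000e-01]
 twist -0.1
moved px since s6: 0
[276 215  29  47 453] [293.66887417 233.95364238]
[276 244  17  11  99] [282.77777778 249.12121212]
[279.86 214.18] [301.52 231.94]
```

```bash
python3 -m jog '{"fingers":[1,1,1,1,1],"dp":[[0,0,0],[20,0,0],[50,0,0],[80,0,0],[100,0,0]],"twist":[0,0,0,0,0]}' 20;python3 -m jog '{"fingers":[1,1,1,1,1],"dp":[[10,0,0],[25,0,0],[36,0,0],[39,0,0],[39,0,0]],"twist":[0,0,0,0,0]}' 20
python3 - <<'E'
from h import *
go([.4912,-.0145,.118],-119)
E
```

```text
time_s: 14.95
tcp_pos: [0.4946, -0.0157, 0.157]
eef_rot: [-161.2, 89.5, -10.4]
contact_force: [0.4, 0.3, 0.2]
gripper_width: 0.0827
time_s: 15.45
tcp_pos: [0.4951, -0.0159, 0.1178]
eef_rot: [-164.3, 89.5, -13.5]
contact_force: [0.7, -0.4, -0.0]
gripper_width: 0.0873
t 15.45 tcp [ 0.4951 -0.0159  0.1178] jaw -119.2 q [ 21.  11. -32.   0. -47.  39.] tilt [ 0.47 -0.11] F [ 0.7 -0.4 -0. ] w 0.0873
 dp [-0.2  0.7  4.1]
 twist -0.2
```

```bash
python3 -m jog '{"fingers":[1,1,1,1,1],"dp":[[0,0,2],[0,0.5,3.5],[0,0.5,3.5],[0,0.5,3.5],[0,0.5,3.5]],"twist":[0,0,0,0,0]}' 20;python3 -m jog '{"fingers":[0.6,0.4,0.4,0.4,0.4],"dp":[[0,0,0],[0,0,0],[0,0,0],[0,0,0],[0,0,0]],"twist":[0,0,0,0,0]}' 20
python3 - <<'E'
from h import *
go([.4912,-.0145,.118],-97)
E
```

```text
time_s: 15.95
tcp_pos: [0.4919, -0.0145, 0.118]
eef_rot: [-162.0, 89.5, -11.2]
contact_force: [-0.9, -0.5, 0.5]
gripper_width: 0.0876
time_s: 16.45
tcp_pos: [0.4917, -0.0148, 0.118]
eef_rot: [-165.5, 89.5, -14.7]
contact_force: [-0.6, -2.0, 1.5]
gripper_width: 0.0639
t 16.45 tcp [ 0.4917 -0.0148  0.118 ] jaw -119.2 q [ 21.  10. -32.   0. -47.  39.] tilt [ 0.48 -0.12] F [-0.6 -2.   1.5] w 0.0639
 dp [ 0.  -0.   0.6]
 twist -22.2
```

```bash
python3 -m jog '{"fingers":[0.4,0.4,0.4,0.4,0.4],"dp":[[-10,0,0],[-30,0,0],[-60,0,0],[-90,0,0],[-110,0,0]],"twist":[0,0,0,0,0]}' 20
python3 - <<'E'
from h import *
go([.46,-.2,.226],-97)
E
```

```text
time_s: 16.95
tcp_pos: [0.4913, -0.0144, 0.2308]
eef_rot: [-158.2, 89.4, -7.4]
contact_force: [1.1, -0.4, -2.3]
gripper_width: 0.0637
t 16.95 tcp [ 0.4913 -0.0144  0.2308] jaw -119.2 q [ 22.   3. -24.   0. -63.  39.] tilt [ 0.62 -0.08] F [ 1.1 -0.4 -2.3] w 0.0637
 dp [  4.7 177.4 -63.2]
 twist -22.2
```

```bash
python3 -m jog '{"fingers":[0.4,0.4,0.4,0.4,0.4],"dp":[[0,35,-5],[0,75,-15],[0,115,-35],[0,150,-50],[0,177,-63]],"twist":[-3,-8,-13,-18,-22]}' 20
python3 - <<'E'
from h import *
go([.6287,-.3002,.2],-96.6)
E
```

```text
time_s: 17.45
tcp_pos: [0.4593, -0.2013, 0.2315]
eef_rot: [-179.5, 89.3, -6.5]
contact_force: [0.9, -0.2, -1.2]
gripper_width: 0.0644
t 17.45 tcp [ 0.4593 -0.2013  0.2315] jaw -97.0 q [ -1.   4. -22.   0. -63.  84.] tilt [ 0.66 -0.08] F [ 0.9 -0.2 -1.2] w 0.0644
 dp [  33.5   77.4 -179.8]
 twist -0.4
```

```bash
python3 -m jog '{"fingers":[0.4,0.4,0.4,0.4,0.4],"dp":[[0,15,-35],[10,32,-80],[20,48,-120],[40,64,-155],[60,77,-180]],"twist":[0,0,0,0,0]}' 20;python3 -m jog '{"fingers":[0.4,0.4,0.4,0.4,0.4],"dp":[[20,0,0],[50,0,0],[75,0,0],[80,0,0],[80,0,0]],"twist":[0,0,0,0,0]}' 20
python3 - <<'E'
from h import *
go([.6287,-.3002,.059],-96.6)
b=cap("scene","s8"); a=cap("top","t8")
f=lambda c,x0,y0,w,h,s:cv2.resize(c["frame"][y0:y0+h,x0:x0+w],None,fx=s,fy=s,interpolation=cv2.INTER_CUBIC)
cv2.imwrite("pics/c8.png",np.hstack([f(b,190,250,90,110,4),f(a,390,110,90,110,4)])[:,:,::-1])
E
```

```text
time_s: 17.95
tcp_pos: [0.6313, -0.3011, 0.173]
eef_rot: [-179.4, 89.3, -6.5]
contact_force: [0.3, 0.6, -0.7]
gripper_width: 0.0639
time_s: 18.45
tcp_pos: [0.6319, -0.3011, 0.0925]
eef_rot: [-179.0, 89.4, -6.1]
contact_force: [-0.1, 0.1, -0.8]
gripper_width: 0.0639
t 18.45 tcp [ 0.6319 -0.3011  0.0925] jaw -97.0 q [-10.  29.  -7.  -0. -54.  93.] tilt [ 0.59 -0.06] F [-0.1  0.1 -0.8] w 0.0639
 dp [33.5 -0.5  3.6]
 twist -0.4
```

View pics/c8.png

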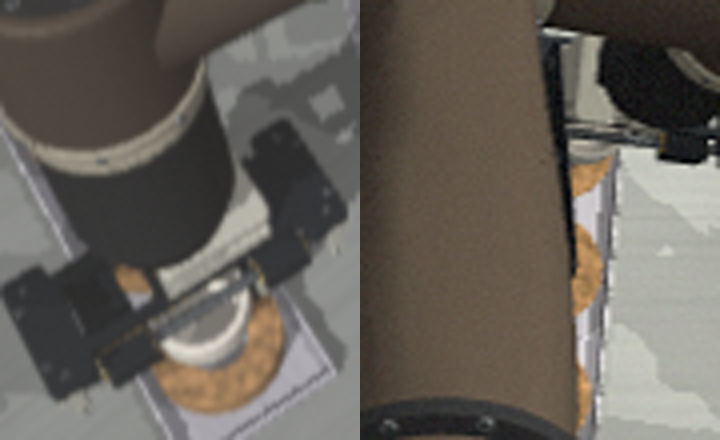

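Run:
```python
from h import *
b=cap("scene"); a=cap("top")
t=np.linspace(0,2*np.pi,73)
def box(c,p,z=.025,h=.022,R=.045):
    q=np.array([proj(c,[p[0]+R*np.cos(k),p[1]+R*np.sin(k),zz]) for zz in(z,z-h) for k in t]); return np.r_[q.min(0),q.max(0)]
def meas(f,pts):
    h=cv2.cvtColor(cv2.imread(f),cv2.COLOR_BGR2HSV).astype(int); m=((h[...,0]>6)&(h[...,0]<22)&(h[...,1]>70)&(h[...,2]>80)).astype(np.uint8)
    n,l,st,ce=cv2.connectedComponentsWithStats(m,connectivity=4)
    for x,y in pts:
        k=[k for k in range(1,n) if st[k,4]>150 and abs(ce[k]-[x,y]).max()<8]
        yield [np.r_[st[i,:2]-.5,st[i,:2]+st[i,2:4]-.5] for i in k]
P={"dose":[.4908,-.0145],"r0":[.4286,-.2767],"r1":[.5288,-.2884],"r2":[.6287,-.3002]}
for c,f,pts in((a,"pics/top0.png",[(351,187),(433,208),(436,177),(439,145)]),(b,"pics/scene0.png",[(291,233),(211,280),(227,307),(244,336)])):
    for (n,p),ms in zip(P.items(),meas(f,pts)):
        z=.084 if n=="dose" else .025
        for m in ms:
            B=box(c,p,z); e=m-B; ec=(e[:2]+e[2:])/2
            J=np.array([(box(c,np.add(p,d),z)-B) for d in([.01,0],[0,.01])]); J=(J[:,:2]+J[:,2:])/2
            d=np.linalg.solve(J.T,ec)*10
            print(f[5:9],n,e.round(1),"-> shift mm",d.round(1),"pos",(np.array(p)*1000+d).round(1))
```

```text
top0 dose [ 0.6  0.4  0.2 -0. ] -> shift mm [-0.6 -1.3] pos [490.2 -15.8]
top0 r0 [ 0.7  0.1 -0.7  0.2] -> shift mm [-0.5  0. ] pos [ 428.1 -276.7]
top0 r1 [ 0.8  0.8 -0.5 -0.3] -> shift mm [-0.8 -0.3] pos [ 528.  -288.7]
top0 r2 [ 0.8  0.9 -0.4 -0.3] -> shift mm [-1.  -0.7] pos [ 627.7 -300.9]
scen dose [-0.  -0.2 -0.8 -0.8] -> shift mm [-2.2  0.3] pos [488.6 -14.2]
scen r2 [ 0.6 -0.6 -0.2 -2. ] -> shift mm [-2.5  2.4] pos [ 626.2 -297.8]
```

```bash
python3 -m jog '{"fingers":[0.4,0.4,0.4,0.4,0.4],"dp":[[8,-1.5,3],[16,-1.5,3],[22,-1.5,3],[25,-1.5,3],[25,-1.5,3]],"twist":[0,0,0,0,0]}' 20
python3 - <<'E'
from h import *
go([.6292,-.2993,.059],-97)
E
```

```text
time_s: 19.15
tcp_pos: [0.6304, -0.2995, 0.069]
eef_rot: [179.4, 89.2, -7.6]
contact_force: [-0.2, -0.2, -1.6]
gripper_width: 0.0639
t 19.15 tcp [ 0.6304 -0.2995  0.069 ] jaw -97.0 q [ -9.  30.  -8.  -0. -51.  92.] tilt [ 0.78 -0.1 ] F [-0.2 -0.2 -1.6] w 0.0639
 dp [10.  -0.1  1.4]
 twist -0.0
```

```bash
python3 -m jog '{"fingers":[0.4,0.4,0.4,0.4,0.4],"dp":[[3,0,1.3],[5,0,1.3],[8,0,1.3],[8,0,1.3],[8,0,1.3]],"twist":[0,0,0,0,0]}' 20; python3 -m jog '{"fingers":[0.4,0.4,0.4,0.4,0.4],"dp":[[1,0,0],[2,0,0],[2.5,0,0],[2.5,0,0],[2.5,0,0]],"twist":[0,0,0,0,0]}' 20
python3 - <<'E'
from h import *
go([.6292,-.2993,.059],-97)
E
```

```text
time_s: 19.65
tcp_pos: [0.6292, -0.2994, 0.061]
eef_rot: [179.2, 89.2, -7.8]
contact_force: [-0.5, -1.7, -2.4]
gripper_width: 0.0638
time_s: 20.15
tcp_pos: [0.6296, -0.2996, 0.0601]
eef_rot: [177.1, 89.1, -9.9]
contact_force: [-3.3, 1.8, 8.4]
gripper_width: 0.0641
t 20.15 tcp [ 0.6296 -0.2996  0.0601] jaw -97.0 q [ -9.  31.  -9.   0. -50.  92.] tilt [ 0.84 -0.15] F [-3.3  1.8  8.4] w 0.0641
 dp [ 1.1 -0.2  0.5]
 twist -0.0
```

```bash
python3 -m jog '{"fingers":[0.4,0.4,0.4,0.4,0.4],"dp":[[-0.5,-0.5,0.5],[-0.5,-0.7,1.2],[-0.5,-0.7,1.2],[0,-0.7,1.2],[0,-0.7,1.2]],"twist":[0,0,0,0,0]}' 20
python3 - <<'E'
from h import *
go([.6292,-.2993,.059],-97)
E
```

```text
time_s: 20.65
tcp_pos: [0.6285, -0.2987, 0.0599]
eef_rot: [177.1, 89.2, -9.9]
contact_force: [0.0, 0.5, -0.1]
gripper_width: 0.0641
t 20.65 tcp [ 0.6285 -0.2987  0.0599] jaw -97.0 q [ -9.  31.  -9.   0. -50.  92.] tilt [ 0.83 -0.14] F [ 0.   0.5 -0.1] w 0.0641
 dp [ 0.9  0.5 -0.7]
 twist -0.0
```

```bash
python3 -m jog '{"fingers":[0.8,0.85,1,1,1],"dp":[[0.3,0,0],[0.3,0,0],[0.3,0,0],[0.3,0,0],[0.3,0,0]],"twist":[0,0,0,0,0]}' 20; python3 -m jog '{"fingers":[1,1,1,1,1],"dp":[[-10,0,0],[-30,0,0],[-70,0,0],[-110,0,0],[-150,0,0]],"twist":[0,0,0,0,0]}' 20; python3 -m jog '{"fingers":[1,1,1,1,1],"dp":[[0,-20,40],[0,-40,85],[0,-65,130],[0,-80,170],[0,-80,170]],"twist":[0,0,0,0,0]}' 20
python3 - <<'E'
from h import *
go([.573,.1345,.265],-95)
b=cap("scene","s9"); a=cap("top","t9")
f=lambda c,x0,y0,w,h,s:cv2.resize(c["frame"][y0:y0+h,x0:x0+w],None,fx=s,fy=s,interpolation=cv2.INTER_CUBIC)
cv2.imwrite("pics/c9.png",np.vstack([np.hstack([f(b,190,270,100,90,4),f(b,300,150,100,90,4)]),f(a,260,110,200,60,4)])[:,:,::-1])
E
```

```text
time_s: 21.15
tcp_pos: [0.6285, -0.2987, 0.0597]
eef_rot: [177.0, 89.2, -10.0]
contact_force: [0.3, -0.1, -0.1]
gripper_width: 0.0871
time_s: 21.65
tcp_pos: [0.6262, -0.2984, 0.2122]
eef_rot: [176.2, 89.1, -10.8]
contact_force: [1.3, -0.1, 0.2]
gripper_width: 0.0876
time_s: 22.15
tcp_pos: [0.4625, -0.1966, 0.2107]
eef_rot: [-179.6, 89.1, -6.6]
contact_force: [1.4, -0.2, 0.5]
gripper_width: 0.0874
t 22.15 tcp [ 0.4625 -0.1966  0.2107] jaw -97.0 q [ -1.   5. -24.   0. -60.  84.] tilt [ 0.89 -0.1 ] F [ 1.4 -0.2  0.5] w 0.0874
 dp [ -53.2 -342.   -70.4]
 twist -2.0
```

View pics/c9.png

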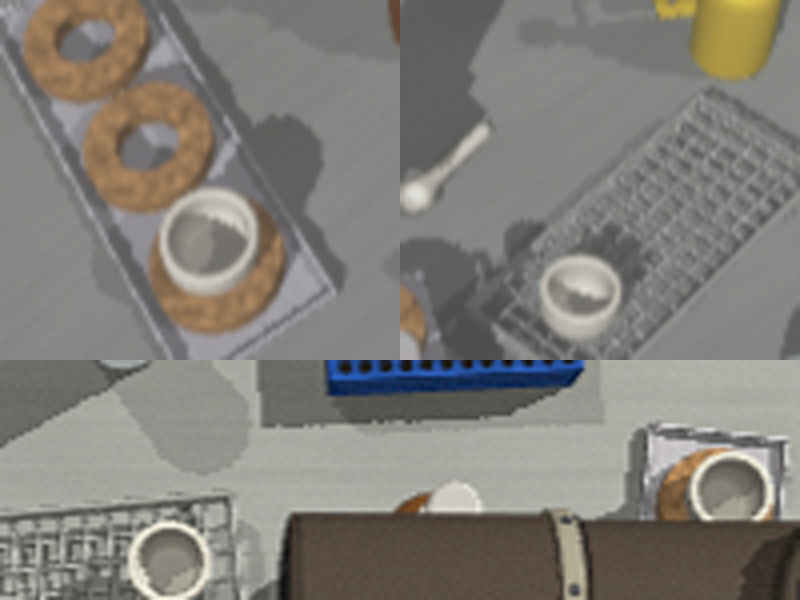

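The first mortar sits level in tray ring 2 at crop (208,240). The right mortar still stands on the rack at top (302,160), so I'll go for it.

```bash
python3 -m jog '{"fingers":[1,1,1,1,1],"dp":[[-30,-30,3],[-50,-70,8],[-55,-115,13],[-55,-160,19],[-55,-198,24]],"twist":[0,0,0,0,0]}' 20
python3 - <<'E'
from h import *
go([.5725,.1345,.2],-95)
E
```

```text
time_s: 22.75
tcp_pos: [0.4672, 0.0036, 0.2666]
eef_rot: [179.2, 88.9, -7.7]
contact_force: [1.5, 0.4, -0.2]
gripper_width: 0.0879
t 22.75 tcp [0.4672 0.0036 0.2666] jaw -97.0 q [ 25.  -1. -23.   1. -67.  58.] tilt [ 1.13 -0.15] F [ 1.5  0.4 -0.2] w 0.0879
 dp [  68.3 -142.7  -87.4]
 twist -2.0
```

```bash
python3 -m jog '{"fingers":[1,1,1,1,1],"dp":[[0,-30,-15],[10,-65,-40],[30,-100,-60],[50,-130,-78],[68,-143,-87]],"twist":[0,0,0,0,0]}' 20; python3 -m jog '{"fingers":[1,1,1,1,1],"dp":[[20,0,0],[50,0,0],[80,0,0],[90,0,0],[90,0,0]],"twist":[0,0,0,0,0]}' 20
python3 - <<'E'
from h import *
go([.5725,.1345,.070],-95)
a=cap("scene","s10"); m=a["frame"][195:260,325:400]; 
o=cv2.imread("pics/s9.png")[195:260,325:400,::-1]
print((np.abs(m.astype(int)-o).max(2)>40)[28:].sum())
E
```

```text
time_s: 23.25
tcp_pos: [0.5749, 0.1374, 0.199]
eef_rot: [178.5, 88.8, -8.4]
contact_force: [-0.1, 0.2, 0.0]
gripper_width: 0.0877
time_s: 23.75
tcp_pos: [0.5767, 0.1367, 0.1075]
eef_rot: [171.4, 89.0, -15.6]
contact_force: [1.2, 0.1, 0.2]
gripper_width: 0.088
t 23.75 tcp [0.5767 0.1367 0.1075] jaw -96.9 q [ 33.  19. -21.   1. -49.  50.] tilt [ 0.99 -0.28] F [1.2 0.1 0.2] w 0.088
 dp [37.5  2.5  4.6]
 twist -1.9
27
```

```bash
python3 -m jog '{"fingers":[1,1,1,1,1],"dp":[[8,2,4.6],[18,2,4.6],[30,2,4.6],[38,2,4.6],[38,2,4.6]],"twist":[0,0,0,0,0]}' 20; python3 -m jog '{"fingers":[0.6,0.4,0.4,0.4,0.4],"dp":[[0,0,0],[0,0,0],[0,0,0],[0,0,0],[0,0,0]],"twist":[0,0,0,0,0]}' 20
python3 - <<'E'
from h import *
go([.5725,.1345,.070],-119)
E
```

```text
time_s: 24.3
tcp_pos: [0.5725, 0.135, 0.0695]
eef_rot: [171.1, 89.0, -15.8]
contact_force: [-0.2, 0.1, 0.0]
gripper_width: 0.0875
time_s: 24.8
tcp_pos: [0.5727, 0.1351, 0.0698]
eef_rot: [172.3, 88.9, -14.6]
contact_force: [1.2, 0.5, 2.0]
gripper_width: 0.0622
t 24.8 tcp [0.5727 0.1351 0.0698] jaw -96.9 q [ 33.  22. -24.   1. -44.  49.] tilt [ 1.03 -0.27] F [1.2 0.5 2. ] w 0.0622
 dp [-0.2  0.6  0.1]
 twist 22.1
```

Run:
```python
from h import *
go(None)
b=cap("scene","s11");a=cap("top")
f=lambda c,x0,y0,w,h,s:cv2.resize(c["frame"][y0:y0+h,x0:x0+w],None,fx=s,fy=s,interpolation=cv2.INTER_CUBIC)
cv2.imwrite("pics/c11.png",np.hstack([f(b,305,185,80,80,5),f(a,260,120,80,80,5)])[:,:,::-1])
go(None)
```

```text
t 24.8 tcp [0.5727 0.1351 0.0698] jaw -96.9 q [ 33.  22. -24.   1. -44.  49.] tilt [ 1.03 -0.27] F [1.2 0.5 2. ] w 0.0622
t 24.9 tcp [0.5728 0.1351 0.0698] jaw -96.9 q [ 33.  22. -24.   1. -44.  49.] tilt [ 1.03 -0.27] F [-0.9 -0.6  2.6] w 0.062
```

View pics/c11.png

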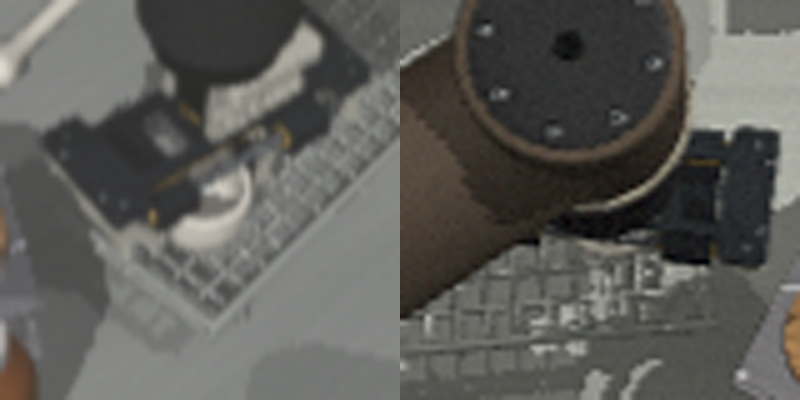

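The mortar is between the fingers at scene (346,226) and has not moved. The width reading of 62 mm is slightly low. I'll lift carefully and check it again.

```bash
python3 -m jog '{"fingers":[0.4,0.4,0.4,0.4,0.4],"dp":[[-3,0,0],[-7,0,0],[-10,0,0],[-10,0,0],[-10,0,0]],"twist":[0,0,0,0,0]}' 20; python3 -m jog '{"fingers":[0.4,0.4,0.4,0.4,0.4],"dp":[[-20,0,0],[-50,0,0],[-80,0,0],[-120,0,0],[-145,0,0]],"twist":[0,0,0,0,0]}' 20
python3 - <<'E'
from h import *
b=cap("scene","s12")
f=lambda c,x0,y0,w,h,s:cv2.resize(c["frame"][y0:y0+h,x0:x0+w],None,fx=s,fy=s,interpolation=cv2.INTER_CUBIC)
cv2.imwrite("pics/c12.png",f(b,305,135,80,80,6)[:,:,::-1])
go([.48,.04,.224],-119)
E
```

```text
time_s: 25.4
tcp_pos: [0.5726, 0.1352, 0.0799]
eef_rot: [172.9, 88.9, -14.1]
contact_force: [-0.1, -0.0, -2.0]
gripper_width: 0.0621
time_s: 25.9
tcp_pos: [0.5705, 0.136, 0.2277]
eef_rot: [176.8, 88.8, -10.1]
contact_force: [0.7, 0.0, -1.7]
gripper_width: 0.0621
t 25.95 tcp [0.5721 0.1365 0.2316] jaw -96.9 q [ 33.  12. -13.   1. -64.  50.] tilt [ 1.46 -0.11] F [2.3 0.6 2.8] w 0.0623
 dp [  5.4 106.9  80.1]
 twist 22.1
```

View pics/c12.png

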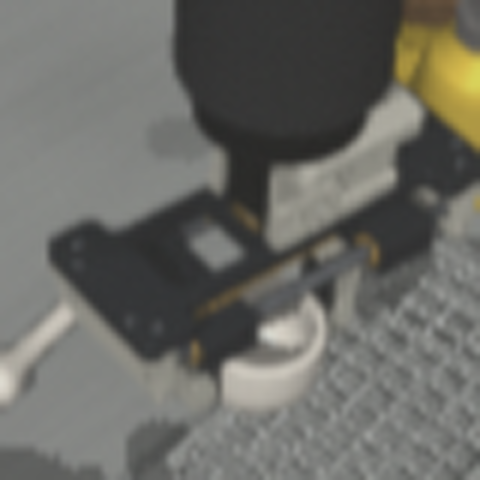

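Run:
```python
from h import *
b=cap("scene"); s=r.get_state()["tcp_pos"]; z0=s[2]-.0398
B=lambda p:(lambda q:np.r_[q.min(0),q.max(0)])(np.array([proj(b,x) for x in bowl(*p)]))
print(s,B([s[0],s[1],z0]).round(1)); print("dx+10",B([s[0]+.01,s[1],z0]).round(1)," dx-10",B([s[0]-.01,s[1],z0]).round(1))
g=b["frame"][195:212,340:366].mean(2).astype(int); print(g)
```

```text
[0.57176069 0.13664822 0.22924643] [337.1 179.3 360.2 203.2]
dx+10 [339.5 181.2 362.8 205.3]  dx-10 [334.7 177.3 357.7 201.2]
[[ 65  63 109 181 191 194 186 178 172 169 172 175 182 192 187 184 170 148
  131 112 109 126 120 136 127 127]
 [ 93  74 124 173 184 193 196 196 194 192 193 193 193 190 175 165 155 141
  128 109 134 132 116 115 119 124]
 [120  91 134 172 180 183 184 184 185 186 183 181 178 175 167 158 149 133
  117 118 140 121 127 126 111 106]
 [133 104 138 172 178 181 181 182 182 181 179 177 174 170 162 155 142 124
  132 120 124 140 130 125 120 113]
 [134 104 135 168 176 179 179 179 179 178 176 174 171 165 157 148 129 124
  143 119 110 131 132 126 119 134]
 [134  98 126 158 168 174 176 176 175 175 172 168 165 156 143 130 126 125
  128 129 116 101 118 127 134 135]
 [125 109 117 140 153 161 163 164 165 163 159 154 148 138 126 118 124 139
  124 126 123 111 108 137 135 126]
 [116 121 127 134 138 144 142 144 143 139 135 134 132 128 126 124 112 134
  126 127 119 115 134 137 120 119]
 [113 128 135 140 134 126 124 130 128 120 106 121 141 124 127 131 119 114
  111 120 134 116 139 122 12
[... 179 characters left out ...]
30 126 119
  120 129 136 125 126 132 118 118]
 [132 135 129 127 127 116 113 121 137 124 131 123 128 119 109 124 145 123
  122 133 132 120 117 130 123 126]
 [133 142 123 120 124 121 113 113 146 140 122 121 125 124 114 111 145 129
  132 121 126 130 120 115 119 133]
 [126 134 127 120 121 119 119 135 133 135 126 130 122 120 130 122 128 119
  124 136 122 125 119 119 135 123]
 [127 119 124 120 139 123 125 146 129 132 127 127 140 121 145 129 127 120
  120 131 127 124 112 125 145 120]
 [124 123 125 122 137 129 134 136 128 132 125 120 137 128 144 125 126 130
  125 111 120 123 132 126 131 130]
 [121 119 124 122 119 122 137 137 123 124 120 125 133 122 120 138 123 127
  123 122 113 131 135 123 126 130]]
```

```bash
python3 -m jog '{"fingers":[0.4,0.4,0.4,0.4,0.4],"dp":[[0,35,20],[0,70,40],[0,100,55],[0,135,70],[0,160,80]],"twist":[4,9,14,19,22]}' 20; python3 -m jog '{"fingers":[0.4,0.4,0.4,0.4,0.4],"dp":[[0,0,0],[0,0,0],[0,0,0],[0,0,0],[0,0,0]],"twist":[0,0,0,0,0]}' 20
python3 - <<'E'
from h import *
go([.492,-.015,.130],-119)
E
```

```text
time_s: 26.5
tcp_pos: [0.4711, -0.0142, 0.226]
eef_rot: [-155.1, 88.7, -4.2]
contact_force: [0.9, -1.0, -1.8]
gripper_width: 0.0619
time_s: 27.0
tcp_pos: [0.4714, -0.0137, 0.2258]
eef_rot: [-155.6, 88.7, -4.6]
contact_force: [-0.1, 0.1, -1.2]
gripper_width: 0.0622
t 27.0 tcp [ 0.4714 -0.0137  0.2258] jaw -119.0 q [ 23.   1. -27.   1. -61.  38.] tilt [ 1.29 -0.1 ] F [-0.1  0.1 -1.2] w 0.0622
 dp [ 96.2  -7.9 -16.7]
 twist -0.0
```

```bash
python3 -m jog '{"fingers":[0.4,0.4,0.4,0.4,0.4],"dp":[[0,-4,-9],[0,-8,-17],[20,-8,-17],[55,-8,-17],[80,-8,-17]],"twist":[0,0,0,0,0]}' 20; python3 -m jog '{"fingers":[0.4,0.4,0.4,0.4,0.4],"dp":[[2,0,0],[4,0,0],[4,0,0],[4,0,0],[4,0,0]],"twist":[0,0,0,0,0]}' 20
python3 - <<'E'
from h import *
go([.492,-.015,.1163],-119)
E
```

```text
time_s: 27.5
tcp_pos: [0.4924, -0.015, 0.1445]
eef_rot: [-155.8, 88.7, -4.8]
contact_force: [-0.2, 0.6, -2.4]
gripper_width: 0.0618
time_s: 28.0
tcp_pos: [0.4931, -0.0148, 0.1416]
eef_rot: [-153.9, 88.6, -2.9]
contact_force: [0.3, -0.4, -1.9]
gripper_width: 0.0618
t 28.0 tcp [ 0.4931 -0.0148  0.1416] jaw -119.0 q [ 22.   8. -31.   1. -49.  39.] tilt [ 1.36 -0.07] F [ 0.3 -0.4 -1.9] w 0.0618
 dp [25.3  1.   1.5]
 twist -0.0
```

```bash
python3 -m jog '{"fingers":[0.4,0.4,0.4,0.4,0.4],"dp":[[6,0.5,1],[12,0.5,1.2],[18,0.5,1.4],[21,0.5,1.5],[21,0.5,1.5]],"twist":[0,0,0,0,0]}' 20; python3 -m jog '{"fingers":[0.4,0.4,0.4,0.4,0.4],"dp":[[1,0,0],[2,0,0],[3,0,0],[3,0,0],[3,0,0]],"twist":[0,0,0,0,0]}' 20
python3 - <<'E'
from h import *
go([.492,-.015,.1163],-119)
E
```

```text
time_s: 28.5
tcp_pos: [0.4917, -0.0147, 0.1198]
eef_rot: [-155.3, 88.7, -4.3]
contact_force: [0.3, -0.3, -1.8]
gripper_width: 0.0622
time_s: 29.0
tcp_pos: [0.4918, -0.0147, 0.1169]
eef_rot: [-155.2, 88.7, -4.2]
contact_force: [0.2, -0.1, -2.3]
gripper_width: 0.062
t 29.0 tcp [ 0.4918 -0.0147  0.1169] jaw -119.0 q [ 22.  10. -33.   1. -46.  39.] tilt [ 1.29 -0.09] F [ 0.2 -0.1 -2.3] w 0.062
 dp [ 0.6  0.2 -0.3]
 twist -0.0
```

```bash
python3 -m jog '{"fingers":[0.4,0.4,0.4,0.4,0.4],"dp":[[0.5,0,0],[1,0,0],[1.5,0,0],[1.5,0,0],[1.5,0,0]],"twist":[0,0,0,0,0]}' 20
```

```text
time_s: 29.5
tcp_pos: [0.492, -0.0147, 0.1163]
eef_rot: [-155.2, 88.7, -4.2]
contact_force: [-4.7, 1.6, 7.3]
gripper_width: 0.062
```

```bash
python3 -m jog '{"fingers":[0.4,0.4,0.4,0.4,0.4],"dp":[[0.5,0,0],[1,0,0],[1,0,0],[1,0,0],[1,0,0]],"twist":[0,0,0,0,0]}' 20
```

```text
time_s: 30.0
tcp_pos: [0.492, -0.0148, 0.1162]
eef_rot: [-155.2, 88.6, -4.2]
contact_force: [-4.5, 0.9, 10.0]
gripper_width: 0.0618
```

```bash
python3 -m jog '{"fingers":[0.4,0.4,0.4,0.4,0.4],"dp":[[-0.5,0,0.5],[-0.7,0,1.3],[-0.7,0,1.3],[-0.3,0,1.3],[-0.3,0,1.3]],"twist":[0,0,0,0,0]}' 20
python3 - <<'E'
from h import *
go([.492,-.015,.1163],-119)
E
```

```text
time_s: 30.5
tcp_pos: [0.4909, -0.0141, 0.1164]
eef_rot: [-155.7, 88.6, -4.7]
contact_force: [0.3, -0.3, 0.0]
gripper_width: 0.0621
t 30.5 tcp [ 0.4909 -0.0141  0.1164] jaw -119.0 q [ 22.  10. -33.   1. -46.  39.] tilt [ 1.35 -0.11] F [ 0.3 -0.3  0. ] w 0.0621
 dp [ 0.1  0.2 -1.4]
 twist 0.0
```

Next I release the mortar, go up and press the plunger.

```bash
python3 -m jog '{"fingers":[0.8,0.85,1,1,1],"dp":[[0.2,0,0],[0.2,0,0],[0.2,0,0],[0.2,0,0],[0.2,0,0]],"twist":[0,0,0,0,0]}' 20; python3 -m jog '{"fingers":[1,1,1,1,1],"dp":[[-10,0,0],[-30,0,0],[-70,0,0],[-110,0,0],[-142,0,0]],"twist":[0,0,0,0,0]}' 20
python3 - <<'E'
from h import *
go([.584,-.0662,.257],-119)
b=cap("scene","s13")
o=cv2.imread("pics/s6.png")[190:260,255:335,::-1]; d=np.abs(b["frame"][190:260,255:335].astype(int)-o).max(2)>40
print("diff px vs first seated mortar",d[20:].sum(), np.argwhere(d[20:])[:10].tolist())
f=lambda c,x0,y0,w,h,s:cv2.resize(c["frame"][y0:y0+h,x0:x0+w],None,fx=s,fy=s,interpolation=cv2.INTER_CUBIC)
cv2.imwrite("pics/c13.png",np.hstack([f(b,255,190,80,70,5),f(b,195,270,80,70,5)])[:,:,::-1])
E
```

```text
time_s: 31.0
tcp_pos: [0.4909, -0.0141, 0.1162]
eef_rot: [-155.5, 88.6, -4.5]
contact_force: [0.8, -0.0, -0.1]
gripper_width: 0.087
time_s: 31.5
tcp_pos: [0.4878, -0.0139, 0.2615]
eef_rot: [-154.2, 88.5, -3.2]
contact_force: [0.2, 1.0, -0.4]
gripper_width: 0.0876
t 31.5 tcp [ 0.4878 -0.0139  0.2615] jaw -119.0 q [ 22.   1. -22.   1. -66.  39.] tilt [ 1.5  -0.08] F [ 0.2  1.  -0.4] w 0.0876
 dp [   7.1   -0.8 -109.3]
 twist 0.0
diff px vs first seated mortar 0 []
```

View pics/c13.png

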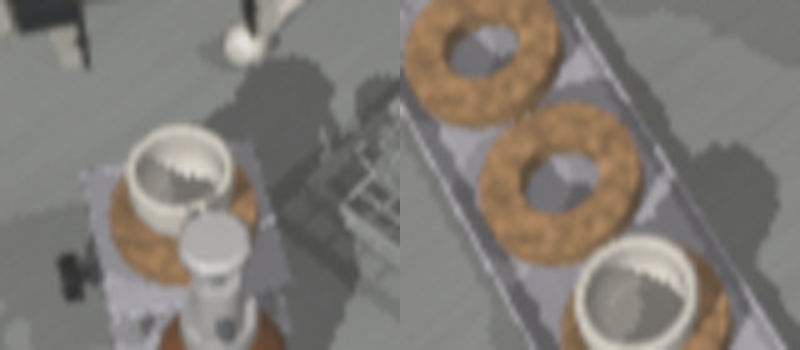

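The second mortar is seated exactly as the first was, at crop (180,180), with no pixel difference. The first is still in the tray. I'll press the plunger.

```bash
python3 -m jog '{"fingers":[0.5,0,0,0,0],"dp":[[0,0,-20],[0,-1,-50],[0,-1,-80],[0,-1,-109],[0,-1,-109]],"twist":[0,0,0,0,0]}' 20; python3 -m jog '{"fingers":[0,0,0,0,0],"dp":[[5,0,0],[10,0,0],[15,0,0],[20,0,0],[22,0,0]],"twist":[0,0,0,0,0]}' 20
python3 - <<'E'
from h import *
go([.584,-.0662,.207],-119)
E
```

```text
time_s: 32.05
tcp_pos: [0.588, -0.067, 0.2696]
eef_rot: [-153.6, 88.1, -2.6]
contact_force: [-0.5, -0.1, -0.8]
gripper_width: 0.0531
time_s: 32.55
tcp_pos: [0.5881, -0.0667, 0.247]
eef_rot: [-153.6, 88.1, -2.5]
contact_force: [-0.2, -0.8, -0.7]
gripper_width: 0.0131
t 32.55 tcp [ 0.5881 -0.0667  0.247 ] jaw -119.0 q [ 13.  12. -12.   1. -65.  48.] tilt [ 1.85 -0.08] F [-0.2 -0.8 -0.7] w 0.0131
 dp [39.9  2.1  5. ]
 twist 0.0
```

```bash
python3 -m jog '{"fingers":[0,0,0,0,0],"dp":[[4,1,3],[9,2,4],[14,2,5],[18,2,5],[22,2,5]],"twist":[0,0,0,0,0]}' 20; python3 -m jog '{"fingers":[0,0,0,0,0],"dp":[[4,0,0],[8,0,0],[12,0,0],[16,0,0],[17,0,0]],"twist":[0,0,0,0,0]}' 20; python3 -m jog '{"fingers":[0,0,0,0,0],"dp":[[0.5,0,0],[1,0,0],[2,0,0],[2,0,0],[2,0,0]],"twist":[0,0,0,0,0]}' 20;python3 -m jog '{"fingers":[0,0,0,0,0],"dp":[[0.5,0,0],[1,0,0],[1.5,0,0],[1.5,0,0],[1.5,0,0]],"twist":[0,0,0,0,0]}' 20
```

```text
time_s: 33.05
tcp_pos: [0.5833, -0.0661, 0.2247]
eef_rot: [-153.7, 88.2, -2.7]
contact_force: [-1.9, 0.6, 3.2]
gripper_width: 0.0004
time_s: 33.55
tcp_pos: [0.5834, -0.0661, 0.2074]
eef_rot: [-153.9, 88.2, -2.9]
contact_force: [-5.7, 1.5, 8.4]
gripper_width: 0.0003
time_s: 34.05
tcp_pos: [0.5834, -0.0661, 0.2073]
eef_rot: [-154.2, 88.2, -3.2]
contact_force: [-7.7, 4.2, 15.5]
gripper_width: 0.0006
time_s: 34.55
tcp_pos: [0.5834, -0.0661, 0.2073]
eef_rot: [-154.4, 88.1, -3.3]
contact_force: [-7.5, 3.4, 14.4]
gripper_width: 0.0008
```

```bash
python3 -m jog '{"fingers":[0,0,0,0,0],"dp":[[-10,0,0],[-25,0,0],[-40,0,0],[-55,0,0],[-55,0,0]],"twist":[0,0,0,0,0]}' 20; python3 -m jog '{"fingers":[1,1,1,1,1],"dp":[[0,0,20],[0,0,50],[0,0,80],[0,0,104],[0,0,104]],"twist":[0,0,0,0,0]}' 20
python3 - <<'E'
from h import *
go([.4915,-.0146,.2],-119)
go([.4915,-.0146,.117],-119)
b=cap("scene","s14")
o=cv2.imread("pics/s13.png")[210:260,255:335,::-1]; d=np.abs(b["frame"][210:260,255:335].astype(int)-o).max(2)>40
print("diff px",d.sum())
E
```

```text
time_s: 35.05
tcp_pos: [0.5829, -0.0661, 0.2641]
eef_rot: [-153.8, 87.9, -2.7]
contact_force: [0.6, 0.4, 0.2]
gripper_width: 0.0002
time_s: 35.55
tcp_pos: [0.4898, -0.0151, 0.2601]
eef_rot: [-152.6, 87.9, -1.4]
contact_force: [0.5, 1.3, -0.1]
gripper_width: 0.035
t 35.55 tcp [ 0.4898 -0.0151  0.2601] jaw -118.8 q [ 22.   1. -22.   1. -65.  39.] tilt [ 2.12 -0.05] F [ 0.5  1.3 -0.1] w 0.035
 dp [60.1 -0.2  0.7]
 twist 0.2
t 35.55 tcp [ 0.4898 -0.0151  0.2601] jaw -118.8 q [ 22.   1. -22.   1. -65.  39.] tilt [ 2.12 -0.05] F [ 0.5  1.3 -0.1] w 0.035
 dp [143.    1.2   3.4]
 twist 0.2
diff px 0
```

```bash
python3 -m jog '{"fingers":[1,1,1,1,1],"dp":[[0,0,0],[10,0,0],[30,0,0],[50,0,1],[60,0,1]],"twist":[-4,-9,-14,-19,-22]}' 20;python3 - <<'E'
from h import *
go([.4915,-.0146,.117],-97)
E
```

```text
time_s: 36.1
tcp_pos: [0.4922, -0.0153, 0.198]
eef_rot: [-176.3, 88.0, -3.0]
contact_force: [-0.2, -0.3, 0.7]
gripper_width: 0.0788
t 36.1 tcp [ 0.4922 -0.0153  0.198 ] jaw -96.7 q [ 22.   4. -27.   1. -57.  61.] tilt [ 2.01 -0.1 ] F [-0.2 -0.3  0.7] w 0.0788
 dp [80.9 -0.4  3.6]
 twist 0.3
```

```bash
python3 -m jog '{"fingers":[1,1,1,1,1],"dp":[[15,0,3],[35,0,3.6],[55,0,3.6],[75,0,3.6],[80,0,3.6]],"twist":[0,0,0,0,0]}' 20;python3 - <<'E'
from h import *
go([.4915,-.0146,.117],-97)
E
```

```text
time_s: 36.6
tcp_pos: [0.4906, -0.0157, 0.1153]
eef_rot: [-178.9, 88.2, -5.6]
contact_force: [-0.5, -0.1, -0.2]
gripper_width: 0.0875
t 36.6 tcp [ 0.4906 -0.0157  0.1153] jaw -96.7 q [ 22.  10. -34.   1. -45.  61.] tilt [ 1.79 -0.18] F [-0.5 -0.1 -0.2] w 0.0875
 dp [-1.7 -1.2 -0.9]
 twist 0.3
```

```bash
python3 -m jog '{"fingers":[1,1,1,1,1],"dp":[[-1,-1,-0.5],[-2,-1,-0.5],[-2,-1,-0.5],[-2,-1,-0.5],[-2,-1,-0.5]],"twist":[0,0,0,0,0]}' 20;python3 -m jog '{"fingers":[0.6,0.4,0.4,0.4,0.4],"dp":[[0,0,0],[0,0,0],[0,0,0],[0,0,0],[0,0,0]],"twist":[0,0,0,0,0]}' 20;python3 - <<'E'
from h import *
go([.4915,-.0146,.117],-97)
E
python3 -m jog '{"fingers":[0.4,0.4,0.4,0.4,0.4],"dp":[[-8,0,0],[-30,0,0],[-60,0,0],[-90,0,0],[-115,0,0]],"twist":[0,0,0,0,0]}' 20;python3 - <<'E'
from h import *
go([.43,-.18,.235],-97)
E
```

```text
time_s: 37.1
tcp_pos: [0.4914, -0.0146, 0.1179]
eef_rot: [-177.8, 88.1, -4.6]
contact_force: [-0.1, -0.7, 0.5]
gripper_width: 0.0876
time_s: 37.6
tcp_pos: [0.4914, -0.0146, 0.1179]
eef_rot: [-177.9, 88.1, -4.6]
contact_force: [-1.0, -0.2, 0.7]
gripper_width: 0.0642
t 37.6 tcp [ 0.4914 -0.0146  0.1179] jaw -96.7 q [ 22.   9. -34.   1. -45.  61.] tilt [ 1.86 -0.15] F [-1.  -0.2  0.7] w 0.0642
 dp [ 0.9 -0.  -0. ]
 twist 0.3
time_s: 38.1
tcp_pos: [0.4876, -0.0144, 0.2349]
eef_rot: [-177.3, 88.1, -4.0]
contact_force: [1.0, -0.4, -1.7]
gripper_width: 0.0643
t 38.1 tcp [ 0.4876 -0.0144  0.2349] jaw -96.7 q [ 22.   2. -25.   1. -62.  61.] tilt [ 1.9  -0.13] F [ 1.  -0.4 -1.7] w 0.0643
 dp [ -1.6 171.2  37.8]
 twist 0.3
```

```bash
python3 -m jog '{"fingers":[0.4,0.4,0.4,0.4,0.4],"dp":[[0,35,10],[0,75,20],[0,115,30],[0,150,35],[0,180,30]],"twist":[0,0,0,0,0]}' 20;python3 - <<'E'
from h import *
go([.5285,-.2863,.2],-97)
E
```

```text
time_s: 38.6
tcp_pos: [0.435, -0.1909, 0.2342]
eef_rot: [-176.7, 88.1, -3.4]
contact_force: [0.9, 0.5, -0.4]
gripper_width: 0.0643
t 38.6 tcp [ 0.435  -0.1909  0.2342] jaw -96.7 q [  0.   1. -26.   0. -62.  83.] tilt [ 1.92 -0.11] F [ 0.9  0.5 -0.4] w 0.0643
 dp [  37.5   83.8 -102.9]
 twist 0.3
```

```bash
python3 -m jog '{"fingers":[0.4,0.4,0.4,0.4,0.4],"dp":[[0,25,-30],[0,50,-65],[10,75,-90],[25,84,-102],[37,84,-102]],"twist":[0,0,0,0,0]}' 20;python3 - <<'E'
from h import *
go([.5285,-.2863,.095],-97)
E
```

```text
time_s: 39.1
tcp_pos: [0.5281, -0.2878, 0.199]
eef_rot: [-176.3, 88.2, -3.2]
contact_force: [-0.1, 0.3, -2.2]
gripper_width: 0.0641
t 39.1 tcp [ 0.5281 -0.2878  0.199 ] jaw -96.8 q [-10.  15. -14.  -0. -60.  93.] tilt [ 1.82 -0.1 ] F [-0.1  0.3 -2.2] w 0.0641
 dp [103.9  -1.3   3.1]
 twist 0.2
```

```bash
python3 -m jog '{"fingers":[0.4,0.4,0.4,0.4,0.4],"dp":[[20,-1,1],[50,-1,2],[80,-1,3],[100,-1,3],[104,-1,3]],"twist":[0,0,0,0,0]}' 20;python3 - <<'E'
from h import *
go([.5285,-.2863,.0589],-97)
E
```

```text
time_s: 39.6
tcp_pos: [0.5263, -0.2855, 0.0925]
eef_rot: [-173.7, 88.5, -0.5]
contact_force: [-0.4, 0.8, -1.7]
gripper_width: 0.0641
t 39.6 tcp [ 0.5263 -0.2855  0.0925] jaw -96.8 q [-10.  21. -21.  -0. -47.  93.] tilt [ 1.54 -0.01] F [-0.4  0.8 -1.7] w 0.0641
 dp [33.7  0.6 -1.4]
 twist 0.2
```

```bash
python3 -m jog '{"fingers":[0.4,0.4,0.4,0.4,0.4],"dp":[[8,0.6,-1.4],[16,0.6,-1.4],[24,0.6,-1.4],[28,0.6,-1.4],[29,0.6,-1.4]],"twist":[0,0,0,0,0]}' 20; python3 -m jog '{"fingers":[0.4,0.4,0.4,0.4,0.4],"dp":[[1,0,0],[2,0,0],[3,0,0],[3,0,0],[3,0,0]],"twist":[0,0,0,0,0]}' 20;python3 - <<'E'
from h import *
go([.5285,-.2863,.0589],-97)
E
```

```text
time_s: 40.1
tcp_pos: [0.5282, -0.2862, 0.0632]
eef_rot: [-173.5, 88.5, -0.4]
contact_force: [0.4, 0.7, -1.4]
gripper_width: 0.0642
time_s: 40.6
tcp_pos: [0.5284, -0.2863, 0.0603]
eef_rot: [-173.6, 88.5, -0.5]
contact_force: [-0.2, -0.4, -2.7]
gripper_width: 0.0638
t 40.6 tcp [ 0.5284 -0.2863  0.0603] jaw -96.8 q [-10.  23. -22.  -0. -43.  93.] tilt [ 1.53 -0.01] F [-0.2 -0.4 -2.7] w 0.0638
 dp [ 1.4  0.  -0.1]
 twist 0.2
```

```bash
python3 -m jog '{"fingers":[0.4,0.4,0.4,0.4,0.4],"dp":[[0.5,0,0],[1,0,0],[2,0,0],[2,0,0],[2,0,0]],"twist":[0,0,0,0,0]}' 20; python3 -m jog '{"fingers":[0.4,0.4,0.4,0.4,0.4],"dp":[[0.5,0,0],[1,0,0],[1,0,0],[1,0,0],[1,0,0]],"twist":[0,0,0,0,0]}' 20
```

```text
time_s: 41.1
tcp_pos: [0.5291, -0.2864, 0.059]
eef_rot: [-174.6, 88.4, -1.4]
contact_force: [1.3, 0.0, 4.9]
gripper_width: 0.064
time_s: 41.6
tcp_pos: [0.5295, -0.2865, 0.0587]
eef_rot: [-175.2, 88.3, -2.0]
contact_force: [-0.6, 1.4, 8.3]
gripper_width: 0.0645
```

```bash
python3 -m jog '{"fingers":[0.4,0.4,0.4,0.4,0.4],"dp":[[-0.4,-0.3,0.3],[-0.4,-0.3,0.3],[-0.4,-0.3,0.3],[-0.4,-0.3,0.3],[-0.4,-0.3,0.3]],"twist":[0,0,0,0,0]}' 20; python3 -m jog '{"fingers":[0.8,0.85,1,1,1],"dp":[[0,0,0],[0,0,0],[0,0,0],[0,0,0],[0,0,0]],"twist":[0,0,0,0,0]}' 20; python3 -m jog '{"fingers":[1,1,1,1,1],"dp":[[-10,0,0],[-30,0,0],[-70,0,0],[-110,0,0],[-150,0,0]],"twist":[0,0,0,0,0]}' 20; python3 -m jog '{"fingers":[1,1,1,1,1],"dp":[[0,-40,20],[0,-80,40],[0,-120,50],[0,-160,50],[0,-160,50]],"twist":[0,0,0,0,0]}' 20
python3 - <<'E'
from h import *
go(None)
b=cap("scene","s15"); a=cap("top","t15")
f=lambda c,x0,y0,w,h,s:cv2.resize(c["frame"][y0:y0+h,x0:x0+w],None,fx=s,fy=s,interpolation=cv2.INTER_CUBIC)
cv2.imwrite("pics/c15.png",np.hstack([f(b,195,265,80,100,4.8),f(a,390,110,80,100,4.8)])[:,:,::-1])
cv2.imwrite("pics/s15f.png",b["frame"][:,:,::-1])
t=np.linspace(0,2*np.pi,73)
for n,p in (("r1",[.528,-.2885]),("r2",[.6277,-.3005])):
  for c,k in((b,"scene"),(a,"top")):
    q=np.array([proj(c,[p[0]+.032*np.cos(x),p[1]+.032*np.sin(x),.0665]) for x in t]); print(n,k,"rim pred",q.min(0),q.max(0))
for c,k in((a,"top"),(b,"scene")): print(k,[(e[0].round(1),e[1]) for e in blobs(c,"white") if e[0] is not None and max(e[1])<30])
E
```

```text
time_s: 42.1
tcp_pos: [0.5292, -0.2862, 0.059]
eef_rot: [-175.3, 88.3, -2.1]
contact_force: [-0.5, -0.3, 1.9]
gripper_width: 0.0641
time_s: 42.6
tcp_pos: [0.5291, -0.2861, 0.0589]
eef_rot: [-175.1, 88.4, -1.9]
contact_force: [0.1, 0.7, 0.6]
gripper_width: 0.0872
time_s: 43.1
tcp_pos: [0.5245, -0.286, 0.2112]
eef_rot: [-175.4, 88.3, -2.2]
contact_force: [0.3, 0.0, -1.3]
gripper_width: 0.0873
time_s: 43.6
tcp_pos: [0.4942, -0.1179, 0.2116]
eef_rot: [-174.2, 88.2, -0.8]
contact_force: [-0.2, -0.4, -0.0]
gripper_width: 0.0875
t 43.6 tcp [ 0.4942 -0.1179  0.2116] jaw -96.6 q [  9.   5. -24.   0. -59.  74.] tilt [ 1.8  -0.03] F [-0.2 -0.4 -0. ] w 0.0875
r1 scene rim pred [210.96 287.86] [234.73 310.01]
r1 top rim pred [430.08 163.94] [451.06 184.77]
r2 scene rim pred [227.86 316.63] [252.75 341.12]
r2 top rim pred [433.19 131.83] [454.03 152.39]
top [(array([174.4, 202. ]), array([12. , 15.2]))]
scene [(array([241.5, 329.1]), array([22.2, 25.1])), (array([223.5, 299.5]), array([20. , 23.6]))]
```

View pics/c15.png

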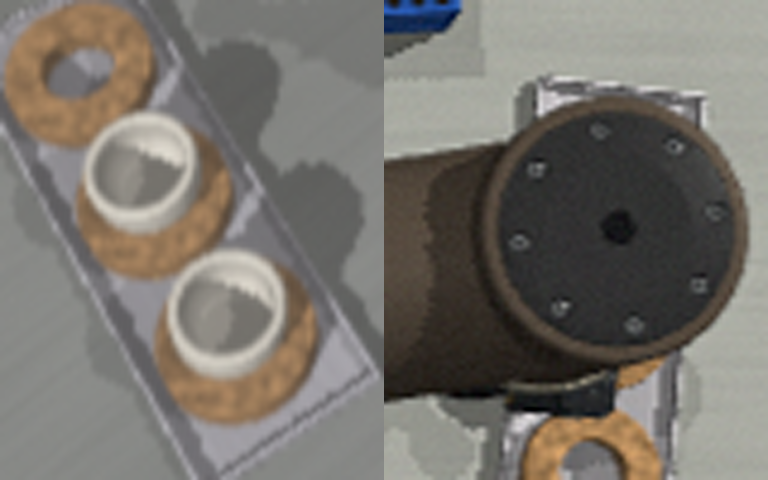

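Both mortars are seated level in tray rings 1 and 2, at crop (140,172) and (226,312). Before handing in I'll check numerically that the bystanders have not moved.

Run:
```python
from h import *
from plant import r
b=cap("scene"); o=cv2.imread("pics/scene0.png")[:,:,::-1].astype(int)
for n,(x,y,w,h) in {"tube":(298,285,74,72),"beaker":(385,235,36,45),"pestle":(295,178,30,28)}.items():
    print(n,"changed px",(np.abs(b["frame"].astype(int)-o).max(2)>40)[y:y+h,x:x+w].sum())
go(None); print(r.close_job())
```

```text
tube changed px 0
beaker changed px 0
pestle changed px 40
t 43.75 tcp [ 0.4939 -0.1211  0.2108] jaw -96.8 q [  9.   5. -24.   0. -59.  74.] tilt [ 1.7  -0.06] F [-0.1 -0.5 -0.9] w 0.0878
the job is handed in; nothing more can be done
None
```

Run:
```python
import cv2,numpy as np
for f in("scene0","s9","s13","s15"):
    i=cv2.imread(f"pics/{f}.png")[178:206,295:325].astype(int); m=(i.min(2)>150); y,x=np.nonzero(m); print(f,m.sum(),x.mean().round(1) if len(x) else None,y.mean().round(1) if len(y) else None)
```

```text
scene0 92 14.3 14.7
s9 98 14.1 15.1
s13 68 11.8 17.3
s15 25 10.2 20.6
```

I dosed both mortars that were on the rack, left first and then right; the middle place was empty from the start. Each was set in the grey jack's cork ring and let go, and the plunger was pressed to its stop. The left mortar now stands in the tray's far ring and the right one in its middle ring. The job was handed in at about 44 s.

**Mortars:** The last scene view shows both seated level and centred, with the gripper open and clear. The top view was hidden by the arm, so this rests on one camera.

**Plunger:** Both presses ended the same way. The height stalled at TCP z 0.207 m while the force rose from 6–8 N to 14–15 N.

**Bystanders:** The tube rack and beaker showed no changed pixels. The pestle check did not come back clean, with 40 changed pixels. Its head was at the same pixels in the view during the second dose, and the gripper was nowhere near it. The arm standing in front of it in that view is the likely cause, but I could not view it unobstructed at the end.

**Other readings:**
- **Tool tilt:** it drifted to about 2° at most. The mortars stayed level because the tilt barely changed between gripping and releasing each one.
- **Finger width:** it read 62 mm instead of 64 mm on the first grip of the right mortar, which I could not explain. It seated normally, and the next grip read 64 mm.
- **Disturbances:** I saw no knocked mortar and no slackened grip.

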